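# Line up a filter-box cover with a drift pin and fit its last two bolts

## Robot

A 6-joint arm with a two-finger parallel gripper is mounted at the origin on a cart in front of the work surface, level with it; the furniture and walls round the work are solid. World frame = base frame: x ahead of the robot, y to its left, z up, the work surface at z = 0. Lengths are in m, angles in rad, forces in N, time in s.
With the tool pointing down it reaches from about 0.3 to 0.825 m from the base axis. Payload 5.4 kg.
Tool frame: the origin (TCP) lies midway between the tips of the shut fingers; the grasp point (between the pads) lies robot.pinch_z behind it (robot.pinch_z is the distance from the TCP to the grasp point, in m); z points along the fingers, x is the direction in which the jaws open and shut, and the axes are right-handed (so a half turn about z gives the same grasp; the last joint's range is limited). The gripper opens to 92 mm and grips with 3 to 60 N. Pads are 20 mm wide; open, the fingers measure 128 mm over their backs; the gripper's body (75 mm by 189 mm) begins 69 mm behind the grasp point.
Start: joints at [0.917, 0.158, 1.597, -0, 1.386, -0.21], TCP at [0.247, 0.519, 0.215] pointing down, gripper open.
Joint ranges: [-2.91, 2.91], [-0.94, 2.29], [0.18, 2.7], [-1.29, 4.43], [0.17, 2.64], [-3, 3]. Speed limits (rad/s): [2.57, 2.57, 3.14, 3.14, 3.14, 3.14].

## Interface

Orientations are given as a unit quaternion [x, y, z, w].
In Python, from station import robot gives the robot as it stands.
- The arm moves only by the tool carry_out, never from a script. Its argument "targets" is one flat list of numbers, 7 for each row, row after row: the opening in per cent of the stroke, from 0 (shut) to 100 (fully open), then the shift along the tool's x, y, z in cm, then the turn, a rotation vector about the tool's x, y, z in rad. In form: [hand, tx, ty, tz, ax, ay, az, hand, tx, ty, tz, ax, ay, az, ...]. A call has exactly 10 rows; each row is the pose to reach, as a shift and turn from the pose commanded when the call began, along the tool's axes at that moment; what a row does not reach only later rows make up. A row lasts 1/8 s, in which the tool goes at most 62.5 mm and 10.7 degrees, less where a joint would pass 70% of its speed; a pose out of reach is approached as far as the arm can. A call with a gripper value outside its range is refused whole. The fingers move at their own pace and stop on an object; "newtons" is the grip in N (left out, the last holds). Time passes only in rows, so rows that repeat a pose let the fingers close, or fill a call up. It gives the time, the measured TCP pose, the force and the opening at its end, in the units of the state.
- robot.get_obs(): the state, without advancing time (a new reading comes with each control period).
- robot.capture(name): name is "scene" or "top" or "wrist"; returns a dict with "frame" (400x640x3 uint8, red, green, blue), "vertical_fov" (degrees; the focal length in pixels is half the picture's height over the tangent of half this angle, whatever the lens; pixels are square), "cx", "cy" (the principal point, pixels), "eye" and "orientation" of the camera in the world. Camera axes: x right, y down, z forward; pixel columns grow to the right and rows downward; lengths in m; the calibration is good to about 2 mm. A picture is of the moment at which its call begins. There is no depth.
- robot.sign_off(): hands the job in, once; it reports no verdict.
The state is a dict: "time_s": time; "q": joint angles; "dq": joint speeds; "joint_torque": joint torques, N m; "ee_pos": TCP position; "eef_rot": TCP orientation; "wrist_force": force on the tool from outside, world axes, zero at the start; "moment": the same for the moment, N m; "grip_width": finger opening in m.
Only numpy, scipy, OpenCV 4.12 (cv2) and the standard library are available. Lean on these libraries where they do the work, as an engineer would, in place of code of your own. Each camera call takes 0.05 s, during which the arm holds its last target.

## Task

The cover plate on the sloping face of the blue-grey fume filter box hangs on its top bolt and has swung aside, so its two lower holes no longer line up with the holes behind. Push the steel drift pin from the wooden block fully home through one lower hole to bring the holes into line, leave it there while you fit one brass bolt fully home in the other hole, then put the pin back upright in the block and fit the second brass bolt fully home in the hole it left. Do not disturb the solder reel, the steel cup or the jar standing nearby.

Things in the scene. Friction and masses are not known exactly. Their poses are not given: they have to be found in the camera images.
- flange: Fixed sloping face (162 x 200 mm) of the blue-grey filter box (170 deep, 200 wide, 50 high in front, 131 behind). Origin: middle of the face, on top of its black gasket; x up the slope, y left along the face, z out of it, 30 degrees from vertical, leaning to the robot. Gasket and plate are 10 mm thick together, with through holes; hollow for 60 mm behind them. Box place and yaw vary.
- flange_hole_left (a point): Centre of the left lower hole (14.5 mm wide) of the fixed face, on top of the gasket, where the underside of the cover lies; axes as flange.
- flange_hole_right (a point): The same for the right lower hole, 110 mm to the right of the left one.
- cover_hole_left (a point): Centre of the left lower hole (14.5 mm wide) of the bare metal cover plate, on its upper face. The cover is 118 x 148 x 6 mm and lies flat on the gasket, so when in line this point is 6 mm straight out of the face from the hole behind; z out of the cover.
- cover_hole_right (a point): The same for the right lower hole of the cover.
- cover (a joint): Angle (rad) of the cover about its top bolt, 0 when the holes are in line. That bolt's knurled brass head, 22 mm wide, stands 26 mm off the cover, 83 mm up the slope from the line of the lower holes, midway between them. The cover turns stiffly (about 1.5 N at a lower hole) and stays where left; at the start the lower holes are 5.5 to 8 mm out of line, along the face.
- rack: Hardwood block, 140 mm along its x, 50 mm along its y, 60 mm high, fixed on the bench; origin: centre of its underside, z up. Three through holes, 16 mm wide, in a row along x at -45, 0 and +45 mm. One holds the drift pin, the others a bolt each, in any order, each hanging by its head on top of the block.
- drift_pin_head (a point): Centre of the knurled dark steel head (20 mm wide, 32 mm tall, orange band near the top) of the drift pin; z along the pin from tip to head. The head's underside is 16 mm below this point; below it the shank is 13 mm wide for 18 mm, then tapers over 35 mm to a blunt 4 mm nose: 54 mm in all below the head. 0.14 kg.
- bolt_1_head (a point): Centre of the knurled brass head (22 mm wide, 24 mm tall) of the first bolt; z points along the bolt from tip to head. The head's underside is 12 mm below this point; the shank below it is 12 mm wide and 36 mm long, its end chamfered by 1.2 mm. 0.11 kg. The two bolts are alike; either fits either hole.
- bolt_2_head (a point): The same for the second brass bolt.
- solder_spool: Bystander: reel of solder wire with black flanges, 65 mm wide, 46 mm high, standing loose on the orange cloth; origin: centre of its underside.
- steel_cup: Bystander: stainless cup, 70 mm wide, 85 mm high, loose, near the front edge of the bench beside the block; origin: centre of its underside.
- cot_jar: Bystander: small white jar with an orange lid, 62 mm wide, 66 mm high, loose, near the front edge of the bench, left of the block; origin: centre of its underside.

How it is judged:
On the way, in this order (a step that is already met when the one before it is completed fails the run):
1. the drift pin is fully home through one lower hole of the cover and the hole behind it (((distance between drift_pin_head and cover_hole_left below 0.022 m and angle between the z axis of drift_pin_head and the z axis of flange, either way round below 0.14 rad and angle between drift_pin_head's own z axis and vertical below 0.9 rad) or (distance between drift_pin_head and cover_hole_right below 0.022 m and angle between the z axis of drift_pin_head and the z axis of flange, either way round below 0.14 rad and angle between drift_pin_head's own z axis and vertical below 0.9 rad))), for 0.2 s.
2. with the pin still in, one bolt is fully home in the other lower hole (((distance between drift_pin_head and cover_hole_left below 0.022 m and angle between the z axis of each of drift_pin_head, bolt_1_head and the z axis of flange, either way round below 0.14 rad and angle between each of drift_pin_head, bolt_1_head's own z axis and vertical below 0.9 rad and distance between bolt_1_head and cover_hole_right below 0.016 m) or (distance between drift_pin_head and cover_hole_left below 0.022 m and angle between the z axis of each of drift_pin_head, bolt_2_head and the z axis of flange, either way round below 0.14 rad and angle between each of drift_pin_head, bolt_2_head's own z axis and vertical below 0.9 rad and distance between bolt_2_head and cover_hole_right below 0.016 m) or (distance between drift_pin_head and cover_hole_right below 0.022 m and angle between the z axis of each of drift_pin_head, bolt_1_head and the z axis of flange, either way round below 0.14 rad and angle between each of drift_pin_head, bolt_1_head's own z axis and vertical below 0.9 rad and distance between bolt_1_head and cover_hole_left below 0.016 m) or (distance between drift_pin_head and cover_hole_right below 0.022 m and angle between the z axis of each of drift_pin_head, bolt_2_head and the z axis of flange, either way round below 0.14 rad and angle between each of drift_pin_head, bolt_2_head's own z axis and vertical below 0.9 rad and distance between bolt_2_head and cover_hole_left below 0.016 m))), for 0.2 s.
3. the drift pin stands upright in the block again, right down on its head (angle between drift_pin_head's own z axis and vertical below 0.2 rad and z of drift_pin_head in the frame of rack between 0.07 and 0.082 m and x of drift_pin_head in the frame of rack between -0.055 and 0.055 m and y of drift_pin_head in the frame of rack between -0.012 and 0.012 m and ((distance between bolt_1_head and cover_hole_left below 0.016 m and angle between the z axis of bolt_1_head and the z axis of flange, either way round below 0.14 rad and angle between bolt_1_head's own z axis and vertical below 0.9 rad) or (distance between bolt_1_head and cover_hole_right below 0.016 m and angle between the z axis of bolt_1_head and the z axis of flange, either way round below 0.14 rad and angle between bolt_1_head's own z axis and vertical below 0.9 rad) or (distance between bolt_2_head and cover_hole_left below 0.016 m and angle between the z axis of bolt_2_head and the z axis of flange, either way round below 0.14 rad and angle between bolt_2_head's own z axis and vertical below 0.9 rad) or (distance between bolt_2_head and cover_hole_right below 0.016 m and angle between the z axis of bolt_2_head and the z axis of flange, either way round below 0.14 rad and angle between bolt_2_head's own z axis and vertical below 0.9 rad))), for 0.2 s.
At the end, for the whole second after the job is handed in: Both brass bolts are in the two lower holes, heads within 4 mm of the cover, square to the face within 8 degrees; the drift pin stands upright in a hole of the block, head within 6 mm of it; the reel, cup and jar are upright and not moved over 25 mm (((distance between bolt_1_head and cover_hole_left below 0.016 m and angle between the z axis of each of bolt_1_head, bolt_2_head and the z axis of flange, either way round below 0.14 rad and angle between each of bolt_1_head, bolt_2_head's own z axis and vertical below 0.9 rad and distance between bolt_2_head and cover_hole_right below 0.016 m) or (distance between bolt_1_head and cover_hole_right below 0.016 m and angle between the z axis of each of bolt_1_head, bolt_2_head and the z axis of flange, either way round below 0.14 rad and angle between each of bolt_1_head, bolt_2_head's own z axis and vertical below 0.9 rad and distance between bolt_2_head and cover_hole_left below 0.016 m)) and angle between drift_pin_head's own z axis and vertical below 0.2 rad and z of drift_pin_head in the frame of rack between 0.07 and 0.082 m and x of drift_pin_head in the frame of rack between -0.055 and 0.055 m and y of drift_pin_head in the frame of rack between -0.012 and 0.012 m); the robot touches nothing.
It fails at once if the solder reel is pushed more than 25 mm or tipped over (distance of solder_spool from where it was at the start of the episode above 0.025 m or angle between solder_spool's own z axis and vertical above 0.4 rad).
It fails at once if the steel cup is pushed more than 25 mm or tipped over (distance of steel_cup from where it was at the start of the episode above 0.025 m or angle between steel_cup's own z axis and vertical above 0.4 rad).
It fails at once if the jar is pushed more than 25 mm or tipped over (distance of cot_jar from where it was at the start of the episode above 0.025 m or angle between cot_jar's own z axis and vertical above 0.4 rad).
It also fails if it takes over 72 s, if anything falls off the work surface, if the arm or the gripper's body presses on something with over 40 N, if the wrist force passes 120 N, or if a joint passes its speed limit or range.

## Working session

There is one attempt and no reset: what is moved stays moved. The work goes in short steps, Python scripts to look and compute and a tool call to move; the robot and the scene stay as the last step left them, time stands still between calls to the robot, and variables do not carry over. Pictures are saved under pics/ and viewed, and the job is handed in when it is done.

Besides the shell and the picture viewer there is one more tool, called after "Emit:" as a command line: name --argument value ..., lists and objects as JSON in quotes. carry_out: Moves the arm, as the interface text tells. Its arguments: {"type":"object","properties":{"targets":{"type":"array","items":{"type":"number"}},"newtons":{"type":"number"}},"required":["targets"]}

```bash
ls; mkdir -p pics; cat > h.py <<'E'
import numpy as np, cv2
from scipy.spatial.transform import Rotation as R
from station import robot
def K(c):
    f=c["frame"].shape[0]/2/np.tan(np.radians(c["vertical_fov"])/2); return f,c["cx"],c["cy"]
def ray(c,u,v):
    f,cx,cy=K(c); d=R.from_quat(c["orientation"]).apply([(u-cx)/f,(v-cy)/f,1.0]); return np.array(c["eye"]),d/np.linalg.norm(d)
def onz(c,u,v,z):
    e,d=ray(c,u,v); return e+d*(z-e[2])/d[2]
def proj(c,P):
    f,cx,cy=K(c); p=R.from_quat(c["orientation"]).inv().apply(np.atleast_2d(P)-np.array(c["eye"])); return np.c_[cx+f*p[:,0]/p[:,2],cy+f*p[:,1]/p[:,2]]
def tri(obs):
    A=np.zeros((3,3));b=np.zeros(3)
    for c,u,v in obs:
        e,d=ray(c,u,v);M=np.eye(3)-np.outer(d,d);A+=M;b+=M@e
    P=np.linalg.solve(A,b); return P,[np.round(proj(c,P)[0]-[u,v],1) for c,u,v in obs]
def save(c,n,box=None,s=1):
    im=c["frame"][:,:,::-1]
    if box: x0,y0,x1,y1=box; im=im[y0:y1,x0:x1]
    if s!=1: im=cv2.resize(im,None,fx=s,fy=s,interpolation=cv2.INTER_CUBIC)
    cv2.imwrite("pics/"+n+".png",im)
import pickle
E
python3 - <<'E'
from h import *
print(robot.pinch_z, robot.get_obs())
for n in ("scene","top","wrist"):
    c=robot.capture(n); save(c,n+"0"); pickle.dump(c,open(n+"0.pkl","wb")); print(n,c["vertical_fov"],c["cx"],c["cy"],c["eye"],c["orientation"])
E
```

```text
pics
0.0187 {'time_s': 0.0, 'q': array([ 9.16892983e-01,  1.59043762e-01,  1.59822414e+00, -1.28600440e-05,
        1.38619893e+00, -2.10098218e-01]), 'dq': array([-8.81323831e-04, -1.94278768e-03,  8.09633915e-04, -1.80752085e-04,
        5.40301257e-05, -1.31648954e-03]), 'joint_torque': array([ 4.53485736e-04, -3.85572338e+01, -3.22109449e+01,  7.02799601e-02,
        3.77944659e-02, -1.14646905e-04]), 'ee_pos': array([0.2465253 , 0.51877773, 0.21362595]), 'eef_rot': array([ 8.45392119e-01,  5.34145380e-01, -8.76990184e-04,  3.30243019e-04]), 'wrist_force': array([-0.79732008,  0.6271192 ,  0.0091995 ]), 'moment': array([ 0.01553802, -0.00256977, -0.02935514]), 'grip_width': 0.09192960917893922}
scene 50.52495716929744 315.4378356079709 207.21352546184093 [-0.13483637 -0.70128566  0.50155219] [ 0.7890029  -0.28404466  0.17478834 -0.51598652]
top 45.27651382453844 327.60386066717433 204.2129717089219 [0.25077427 0.03055586 1.36793376] [-0.70109131  0.70879704 -0.05554215  0.0547065 ]
wrist 64.10132416276353 318.6763546068187 199.89804213340125 [0.18217336 0.55058399 0.38529704] [0.83820266 0.52977789 0.06892683 0.10954812]
```

View pics/scene0.png

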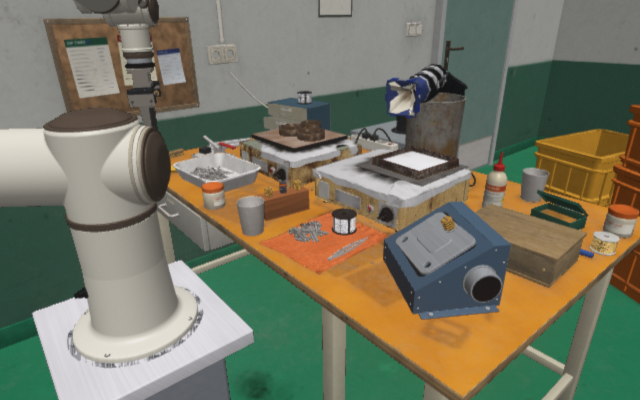

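View pics/top0.png

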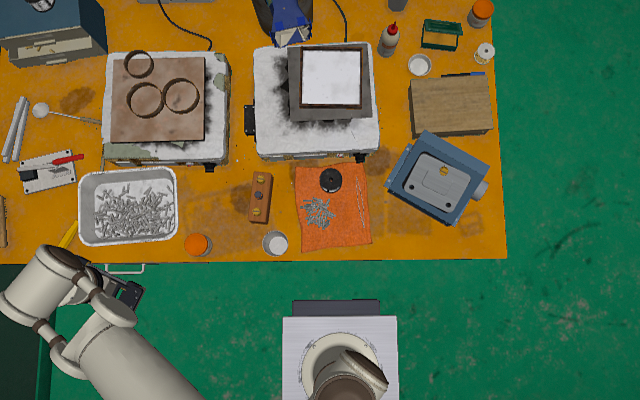

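View pics/wrist0.png

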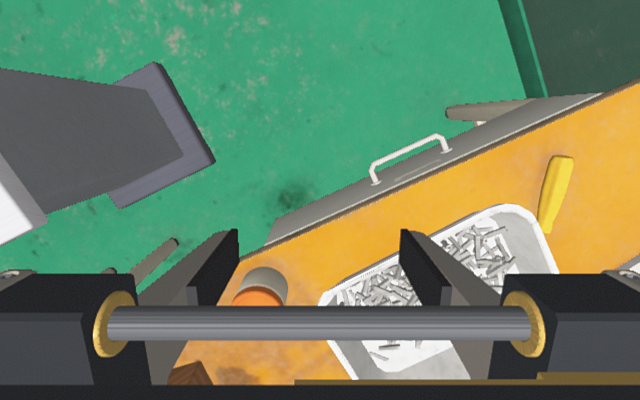

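```bash
python3 - <<'E'
from h import *
t=pickle.load(open("top0.pkl","rb")); s=pickle.load(open("scene0.pkl","rb"))
save(t,"t_rack",(225,155,305,265),5); save(t,"t_box",(375,120,505,240),6); save(s,"s_box",(370,190,520,330),5); save(s,"s_rack",(190,160,370,280),4)
E
```

```text
(no output)
```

View pics/t_rack.png

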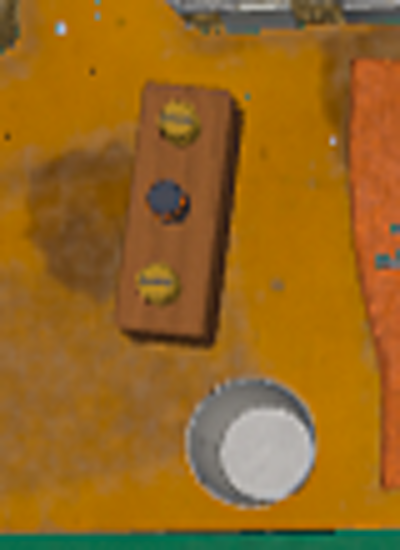

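View pics/t_box.png

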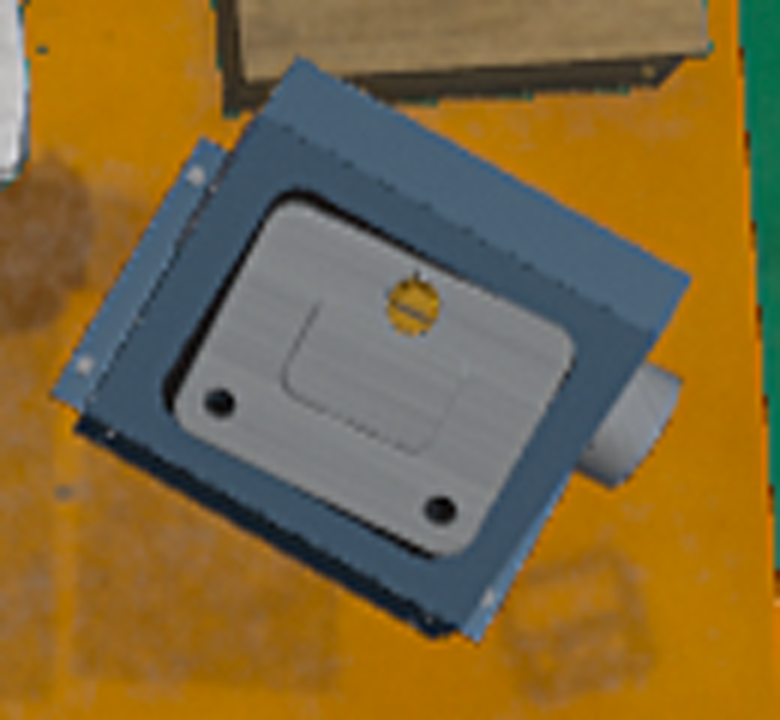

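View pics/s_box.png

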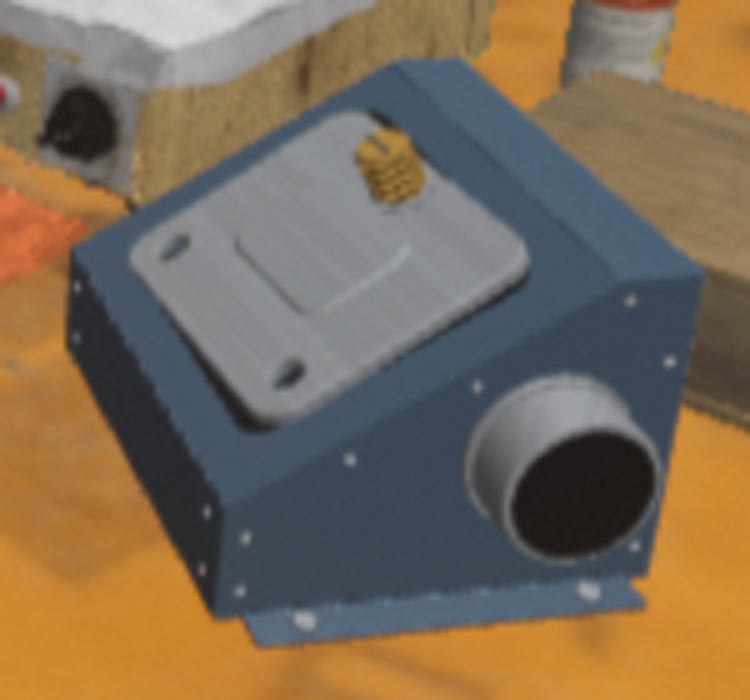

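View pics/s_rack.png

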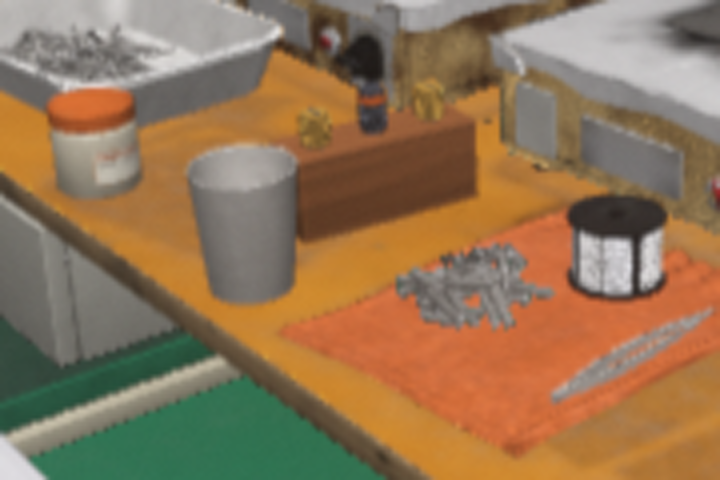

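```bash
python3 - <<'E'
from h import *
t=pickle.load(open("top0.pkl","rb")); s=pickle.load(open("scene0.pkl","rb"))
T=lambda x,y,o=(225,155),k=5:(o[0]+(x+.5)/k-.5,o[1]+(y+.5)/k-.5)
S=lambda x,y:(190+(x+.5)/4-.5,160+(y+.5)/4-.5)
B=lambda x,y:T(x,y,(375,120),6); SB=lambda x,y:(370+(x+.5)/5-.5,190+(y+.5)/5-.5)
# rack heads, z of centres: bolts top 84, pin top 92
for n,p,z in (("boltfar",T(179,120),.084),("pin",T(165,199),.092),("boltnear",T(157,282),.084),("racktl",T(147,83),.06),("racktr",T(233,92),.06),("rackbl",T(122,328),.06),("rackbr",T(210,338),.06),("cup",T(251,442),.085)):
    print(n,np.round(onz(t,*p,z),4))
for n,a,b in (("boltfar",T(179,120),S(430,92)),("boltnear",T(157,282),S(314,118)),):
    print(n,tri([(t,*a),(s,*b)]))
pts={"CL":(B(219,402),SB(175,247)),"CR":(B(440,510),SB(290,374)),"slopeTL":(B(268,118),SB(400,65)),"slopeTR":(B(655,330),SB(627,283)),"backR":(B(690,278),SB(705,272)),"backL":(B(298,58),SB(462,58)),"boltHead":(B(413,306),SB(380,140)),"frontL":(B(88,418),SB(75,252)),"frontR":(B(470,635),SB(222,505))}
for n,(a,b) in pts.items(): print(n,tri([(t,*a),(s,*b)]))
f=[352/1,]
for n,p in (("spool",(331,180)),("jar",(198,245))): print(n,onz(t,*p,.05))
E
```

```text
boltfar [0.5257 0.2108 0.084 ]
pin [0.4804 0.2168 0.092 ]
boltnear [0.4363 0.2217 0.084 ]
racktl [0.5521 0.2323 0.06  ]
racktr [0.5464 0.1842 0.06  ]
rackbl [0.4145 0.2442 0.06  ]
rackbr [0.4084 0.1958 0.06  ]
cup [0.3492 0.1703 0.085 ]
boltfar (array([0.52699884, 0.21165512, 0.07784055]), [array([ 0., -0.]), array([-0.,  0.])])
boltnear (array([0.43688831, 0.2227151 , 0.07838853]), [array([-0.1,  0.1]), array([ 0.1, -0. ])])
CL (array([ 0.50079437, -0.20188067,  0.07456413]), [array([ 0., -0.]), array([-0.,  0.])])
CR (array([ 0.44927339, -0.29971157,  0.07876533]), [array([ 0.1, -0.1]), array([-0.2,  0. ])])
slopeTL (array([ 0.61991604, -0.22013058,  0.12952955]), [array([ 0.5, -0.5]), array([-0.8,  0.2])])
slopeTR (array([ 0.52073413, -0.38569265,  0.12797519]), [array([ 0., -0.]), array([-0.1,  0. ])])
backR (array([ 0.54341573, -0.40168367,  0.13089164]), [array([ 0.1, -0.1]), array([-0.1,  0. ])])
backL (array([ 0.6468128 , -0.23400088,  0.12991091]), [array([ 0.3, -0.3]), array([-0.5,  0.1])])
boltHead (array([ 0.52907606, -0.27557201,  0.1421299 ]), [array([-0.1,  0.1]), array([ 0.3, -0.1])])
frontL (array([ 0.49984132, -0.14602356,  0.04932173]), [array([ 0.3, -0.4]), array([-0.6,  0.1])])
frontR (array([ 0.39414106, -0.31613853,  0.05422587]), [array([-0.2,  0.2]), array([ 0.4, -0.1])])
spool [0.52677134 0.01757433 0.05      ]
jar [0.34869161 0.38483521 0.05      ]
```

```bash
cat >> h.py <<'E'
def down(az):
    a=np.radians(az); x=np.array([np.cos(a),np.sin(a),0]); z=np.array([0,0,-1.]); return R.from_matrix(np.c_[x,np.cross(z,x),z])
def flangeR(yaw):  # yaw = azimuth (deg) of flange y
    a=np.radians(yaw); y=np.array([np.cos(a),np.sin(a),0]); h=np.array([np.sin(a),-np.cos(a),0]) # uphill horizontal
    c,s=np.cos(np.pi/6),np.sin(np.pi/6); x=c*h+s*np.array([0,0,1]); return np.c_[x,y,np.cross(x,y)]
def toolF(F): # tool x = flange y, z=-flange z
    x=F[:,1]; z=-F[:,2]; return R.from_matrix(np.c_[x,np.cross(z,x),z])
def plan(pos,rot):
    o=robot.get_obs(); r=R.from_quat(o["eef_rot"]); d=r.inv().apply(np.array(pos)-o["ee_pos"])*100; w=(r.inv()*rot).as_rotvec()
    print("t",o["time_s"],"pos",np.round(o["ee_pos"],4),"f",np.round(o["wrist_force"],2),"w",round(o["grip_width"],4)); print("shift cm",np.round(d,2),"turn",np.round(w,3)); return d,w
E
python3 - <<'E'
from h import *
w=pickle.load(open("wrist0.pkl","rb")); o=robot.get_obs(); r=R.from_quat(o["eef_rot"])
print(r.inv().apply(w["eye"]-o["ee_pos"]), (r.inv()*R.from_quat(w["orientation"])).as_matrix().round(3), proj(w,o["ee_pos"]))
plan([.481,.2165,.17],down(83.05))
E
```

```text
[ 0.00069576 -0.07186066 -0.17140403] [[ 1.     0.     0.001]
 [-0.     0.966  0.257]
 [-0.001 -0.257  0.966]] [[317.19035897 243.9697299 ]]
t 0.15 pos [0.2466 0.5189 0.2139] f [-0.64 -0.46  0.17] w 0.0915
shift cm [-17.24  34.15   4.4 ] turn [-0.001  0.001 -0.323]
```

Emit:
carry_out --targets '[50, -2.2, 4.3, 0.4, 0, 0, -0.04, 50, -4.4, 8.5, 0.8, 0, 0, -0.08, 50, -6.6, 12.8, 1.4, 0, 0, -0.12, 50, -8.8, 17.1, 2, 0, 0, -0.16, 50, -10.8, 21.4, 2.6, 0, 0, -0.2, 50, -13, 25.7, 3.2, 0, 0, -0.24, 50, -15.1, 30, 3.8, 0, 0, -0.28, 50, -17.24, 34.15, 4.4, 0, 0, -0.323, 50, -17.24, 34.15, 4.4, 0, 0, -0.323, 50, -17.24, 34.15, 4.4, 0, 0, -0.323]'

```text
time_s: 1.4
ee_pos: [0.4808, 0.2172, 0.1704]
eef_rot: [0.749, 0.663, -0.0, -0.0]
wrist_force: [-0.5, 0.8, 0.3]
grip_width: 0.0462
```

```bash
python3 - <<'E'
from h import *
c=robot.capture("wrist"); save(c,"w1"); pickle.dump(c,open("w1.pkl","wb")); plan([.481,.2165,.0635],down(83.05))
for n,p in (("pin",[.4804,.2168,.092]),("far",[.5257,.2108,.084]),("near",[.4363,.2217,.084])): print(n,proj(c,p))
E
```

```text
t 1.45 pos [0.4807 0.2177 0.1706] f [-0.06 -0.1   0.42] w 0.0459
shift cm [-0.12  0.05 10.71] turn [-0.    -0.     0.001]
pin [[316.9440102  205.54737757]]
far [[316.50636318 253.31967817]]
near [[316.33142729 149.60070454]]
```

View pics/w1.png

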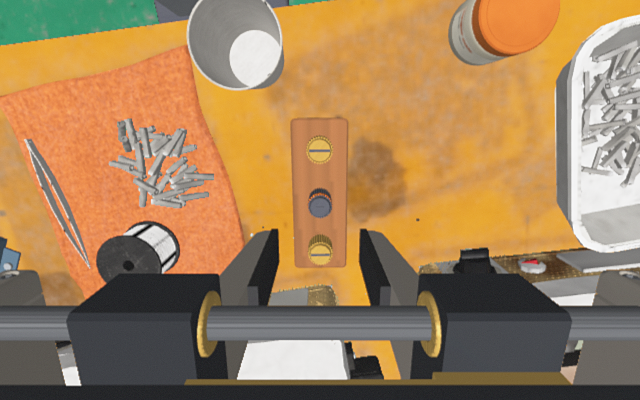

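Emit:
carry_out --targets '[50, 0, 0, 3, 0, 0, 0, 50, 0, 0.05, 6, 0, 0, 0, 50, 0, 0.05, 9, 0, 0, 0, 50, 0, 0.05, 10.5, 0, 0, 0, 50, 0, 0.05, 10.7, 0, 0, 0, 50, 0, 0.05, 10.7, 0, 0, 0, 0, 0, 0.05, 10.7, 0, 0, 0, 0, 0, 0.05, 10.7, 0, 0, 0, 0, 0, 0.05, 10.7, 0, 0, 0, 0, 0, 0.05, 10.7, 0, 0, 0]' --newtons 35

```text
time_s: 2.7
ee_pos: [0.4822, 0.217, 0.0641]
eef_rot: [0.749, 0.663, 0.0, 0.0]
wrist_force: [-0.9, 0.8, 2.5]
grip_width: 0.0193
```

```bash
python3 - <<'E'
from h import *
plan([.481,.2165,.0635],down(83.05))
E
```

```text
t 2.7 pos [0.4822 0.217  0.0641] f [-0.86  0.76  2.47] w 0.0193
shift cm [-0.07 -0.11  0.06] turn [ 0.001 -0.     0.   ]
```

```bash
cat >> h.py <<'E'
YAW=58.4
E
python3 - <<'E'
from h import *
F=flangeR(58.4); L=np.array([.5008,-.2019,.0746]); Rr=np.array([.4493,-.2997,.0788])
d=F.T@(L-Rr); th=np.arctan2(-d[0],d[1]); print(d,th)
mid=(L+Rr)/2; piv=mid-F@(np.array([np.cos(th),np.sin(th),0])*-.083); print("piv",piv, "z face")
fl=piv+F@[-.083,.055,0]; fr=piv+F@[-.083,-.055,0]; print(fl,fr, F.T@(L-fl),F.T@(Rr-fr))
aim=(L+fl)/2; print("aim",aim)
d,w=plan(aim+F[:,2]*.090,toolF(F)); print(aim+F[:,2]*.09)
# via raised
plan([.481,.217,.20],toolF(F))
E
```

```text
[-8.49289950e-03  1.10284168e-01  5.36355519e-05] 0.0768575425670033
piv [ 0.5394308  -0.28292501  0.11807749] z face
[ 0.5070278  -0.19841586  0.07657749] [ 0.44938935 -0.29210583  0.07657749] [-4.00142650e-03 -6.23081334e-03  2.68177759e-05] [ 4.49147300e-03 -6.51498166e-03 -2.68177759e-05]
aim [ 0.5039139  -0.20015793  0.07558874]
t 2.7 pos [0.4822 0.217  0.0641] f [-0.86  0.76  2.47] w 0.0193
shift cm [-39.27   3.11  -8.96] turn [-0.515 -0.113  0.421]
[ 0.46558619 -0.17657857  0.15353103]
t 2.7 pos [0.4822 0.217  0.0641] f [-0.86  0.76  2.47] w 0.0193
shift cm [-1.000e-02 -1.000e-01 -1.359e+01] turn [-0.515 -0.113  0.421]
```

Emit:
carry_out --targets '[0, 0, 0, -5, 0, 0, 0, 0, 0, 0, -10, 0, 0, 0, 0, -5, 0.4, -13, -0.03, -0.01, 0.02, 0, -10.5, 0.8, -13, -0.1, -0.02, 0.08, 0, -16, 1.2, -13, -0.18, -0.04, 0.15, 0, -21.5, 1.7, -13, -0.26, -0.06, 0.21, 0, -27, 2.1, -12.5, -0.34, -0.07, 0.28, 0, -32, 2.6, -12, -0.42, -0.09, 0.34, 0, -36, 3.1, -11, -0.48, -0.11, 0.4, 0, -39.27, 3.11, -9, -0.515, -0.113, 0.421]'

```text
time_s: 3.95
ee_pos: [0.4649, -0.178, 0.1534]
eef_rot: [0.843, 0.47, 0.126, 0.227]
wrist_force: [0.9, -0.4, -1.8]
grip_width: 0.0191
```

```bash
python3 - <<'E'
from h import *
c=robot.capture("wrist"); save(c,"w2"); pickle.dump(c,open("w2.pkl","wb")); plan([0.46558619,-0.17657857,0.15353103],toolF(flangeR(58.4)))
for n in ("top","scene"):
    t=robot.capture(n); pickle.dump(t,open(n+"2.pkl","wb"))
o=robot.get_obs(); r=R.from_quat(o["eef_rot"])
for n,p in (("tip",o["ee_pos"]+r.apply([0,0,.058])),("L",[.5008,-.2019,.0746]),("R",[.4493,-.2997,.0788]),("piv",[.5394,-.2829,.118])): print(n,proj(c,p))
E
```

```text
t 4.0 pos [ 0.4622 -0.1791  0.1492] f [-1.54  0.24 -3.74] w 0.0193
shift cm [ 0.39  0.35 -0.3 ] turn [-0.004  0.003 -0.003]
tip [[317.55246462 208.63777493]]
L [[315.78109277 199.45728575]]
R [[186.53301447 209.28137902]]
piv [[262.95844539 291.19938639]]
```

View pics/w2.png

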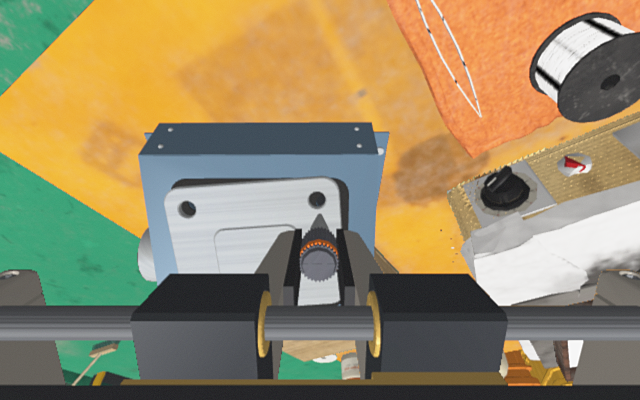

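```bash
python3 - <<'E'
from h import *
c=robot.capture("wrist"); save(c,"w3",(140,110,400,270),3); pickle.dump(c,open("w3.pkl","wb")); o=robot.get_obs();print(o["time_s"],o["ee_pos"],o["dq"])
r=R.from_quat(o["eef_rot"])
for n,p in (("tip",o["ee_pos"]+r.apply([0,0,.058])),("L",[.5008,-.2019,.0746]),("R",[.4493,-.2997,.0788]),("piv",[.5394,-.2829,.118])): print(n,proj(c,p), (proj(c,p)-[140,110])*3)
E
```

```text
4.15 [ 0.4644115  -0.17656449  0.1525611 ] [ 0.03079696 -0.01056528 -0.02837894 -0.00111054 -0.00375303  0.0015868 ]
tip [[318.52160213 215.23604648]] [[535.56480638 315.70813944]]
L [[315.6294214  203.54829671]] [[526.88826421 280.64489012]]
R [[186.38198961 213.54615836]] [[139.14596884 310.63847508]]
piv [[262.85679926 295.40589968]] [[368.57039777 556.21769905]]
```

View pics/w3.png

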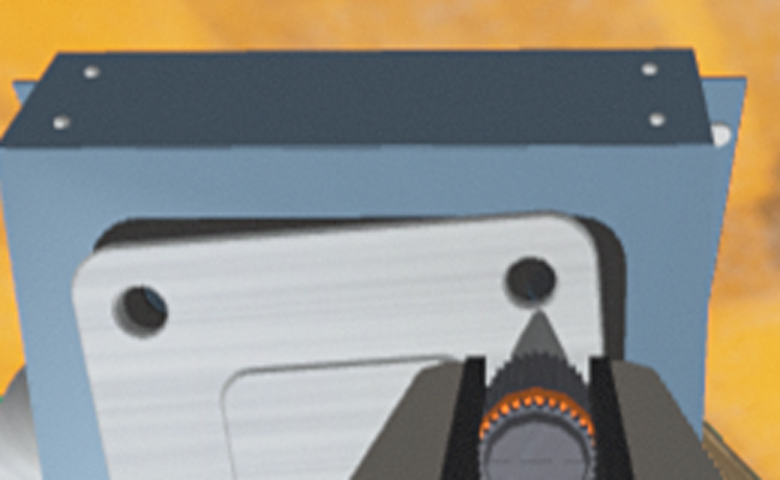

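```bash
cat >> h.py <<'E'
F=flangeR(58.5); TF=toolF(F); n=F[:,2]
L=np.array([.5008,-.2019,.0746]); FL=L+F@[.004,.006,0]; AIM=L+F@[.002,.003,0]
E
python3 - <<'E'
from h import *
plan(AIM+n*(.058+.003),TF)
E
```

```text
t 4.15 pos [ 0.4644 -0.1766  0.1526] f [ 0.35  0.25 -0.34] w 0.0195
shift cm [0.05 0.14 2.86] turn [-0.003  0.002 -0.003]
```

Emit:
carry_out --targets '[0, 0, 0, 0.5, 0, 0, 0, 0, 0, 0.1, 1, 0, 0, 0, 0, 0.05, 0.1, 1.5, 0, 0, 0, 0, 0.05, 0.1, 2, 0, 0, 0, 0, 0.05, 0.1, 2.5, 0, 0, 0, 0, 0.05, 0.1, 2.8, 0, 0, 0, 0, 0.05, 0.1, 2.8, 0, 0, 0, 0, 0.05, 0.1, 2.8, 0, 0, 0, 0, 0.05, 0.1, 2.8, 0, 0, 0, 0, 0.05, 0.1, 2.8, 0, 0, 0]'

```text
time_s: 5.4
ee_pos: [0.4783, -0.1841, 0.13]
eef_rot: [0.843, 0.471, 0.126, 0.226]
wrist_force: [0.9, -0.7, -2.5]
grip_width: 0.0193
```

```bash
python3 - <<'E'
from h import *
c=robot.capture("wrist"); save(c,"w4",(140,110,400,270),3); pickle.dump(c,open("w4.pkl","wb"))
s=robot.capture("scene"); save(s,"s4",(370,160,530,310),5);pickle.dump(s,open("s4.pkl","wb"))
plan(AIM+n*(.058+.003),TF)
o=robot.get_obs();r=R.from_quat(o["eef_rot"])
for nn,p in (("tip",o["ee_pos"]+r.apply([0,0,.058])),("L",L),("AIM",AIM),("FL",FL)): print(nn,(proj(c,p)-[140,110])*3,(proj(s,p)-[370,160])*5)
E
```

```text
t 5.5 pos [ 0.4783 -0.1841  0.1299] f [ 0.28  0.63 -1.6 ] w 0.0192
shift cm [-0.04 -0.1   0.12] turn [-0.     0.001 -0.002]
tip [[532.08808699 308.68765648]] [[172.42533263 380.43829579]]
L [[519.01455957 292.63195511]] [[173.02382588 394.94247271]]
AIM [[530.85684618 300.15700256]] [[174.87885446 389.20361985]]
FL [[542.64951045 307.65051805]] [[176.72351475 383.49684306]]
```

View pics/w4.png

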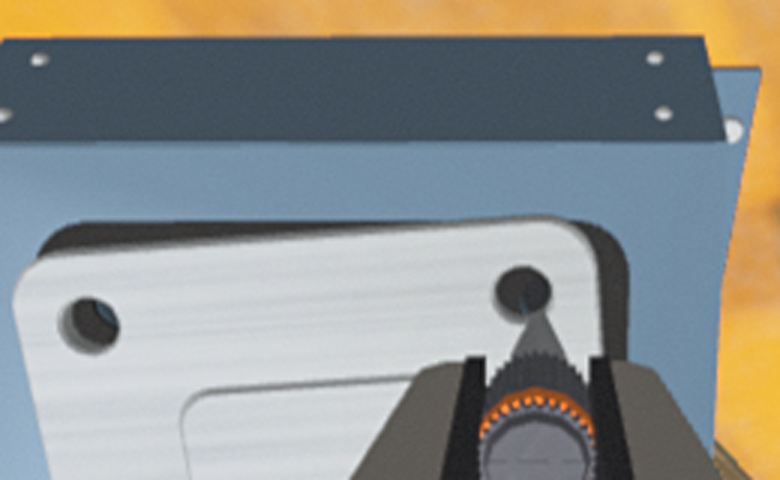

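View pics/s4.png

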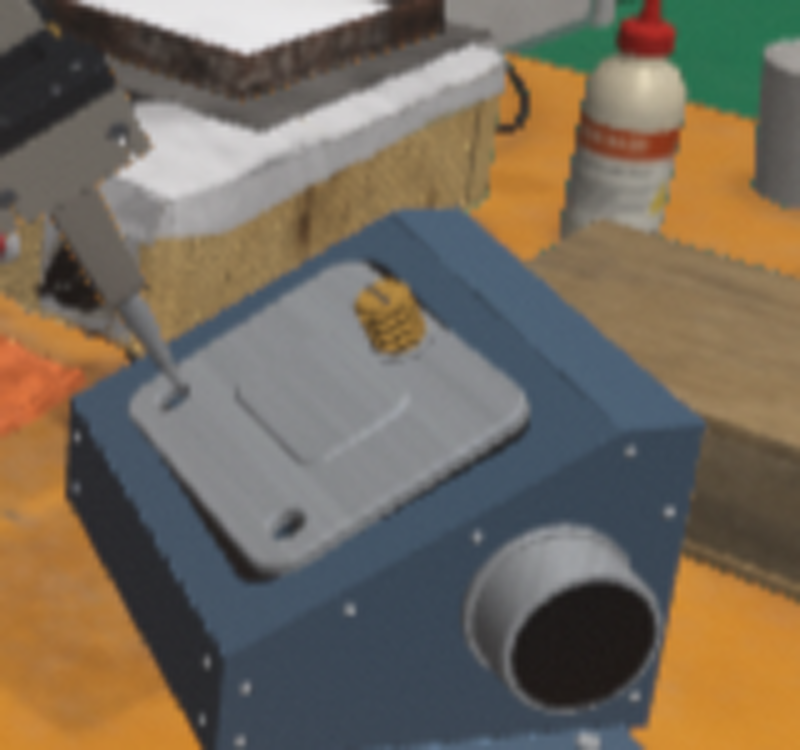

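Emit:
carry_out --targets '[0, -0.14, -0.18, 0, 0, 0, 0, 0, -0.14, -0.18, 0.1, 0, 0, 0, 0, -0.14, -0.18, 0.3, 0, 0, 0, 0, -0.14, -0.18, 0.5, 0, 0, 0, 0, -0.14, -0.18, 0.7, 0, 0, 0, 0, -0.14, -0.18, 0.9, 0, 0, 0, 0, -0.14, -0.18, 1.1, 0, 0, 0, 0, -0.14, -0.18, 1.3, 0, 0, 0, 0, -0.14, -0.18, 1.4, 0, 0, 0, 0, -0.14, -0.18, 1.4, 0, 0, 0]'

```text
time_s: 6.75
ee_pos: [0.4821, -0.1881, 0.1168]
eef_rot: [0.843, 0.471, 0.126, 0.226]
wrist_force: [-0.0, -0.6, -1.7]
grip_width: 0.0189
```

```bash
python3 - <<'E'
from h import *
c=robot.capture("wrist"); save(c,"w5",(140,110,400,270),3); pickle.dump(c,open("w5.pkl","wb"))
s=robot.capture("scene"); save(s,"s5",(370,160,530,310),5);pickle.dump(s,open("s5.pkl","wb"))
plan(FL+n*(.0041),TF)
o=robot.get_obs();r=R.from_quat(o["eef_rot"]);print("f tool",r.inv().apply(o["wrist_force"]))
E
```

```text
t 6.85 pos [ 0.4822 -0.1881  0.1169] f [-0.47  0.76 -2.57] w 0.0191
shift cm [0.41 0.29 4.4 ] turn [-0.     0.001 -0.002]
f tool [ 0.39620875 -1.9760646   1.82311788]
```

View pics/w5.png

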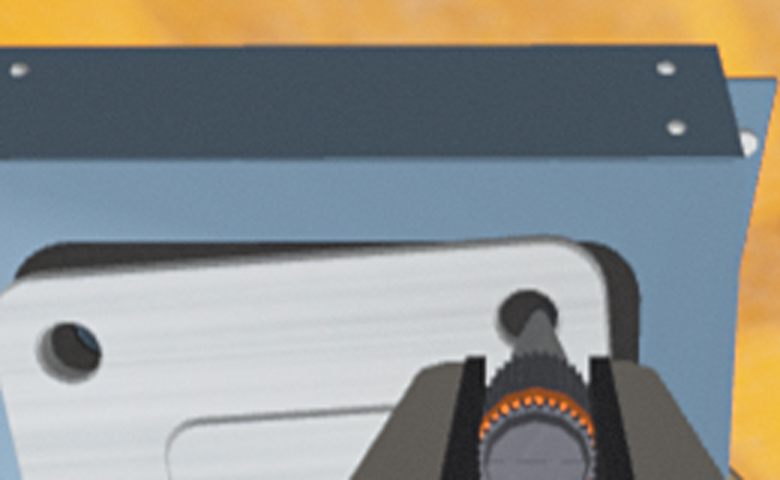

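View pics/s5.png

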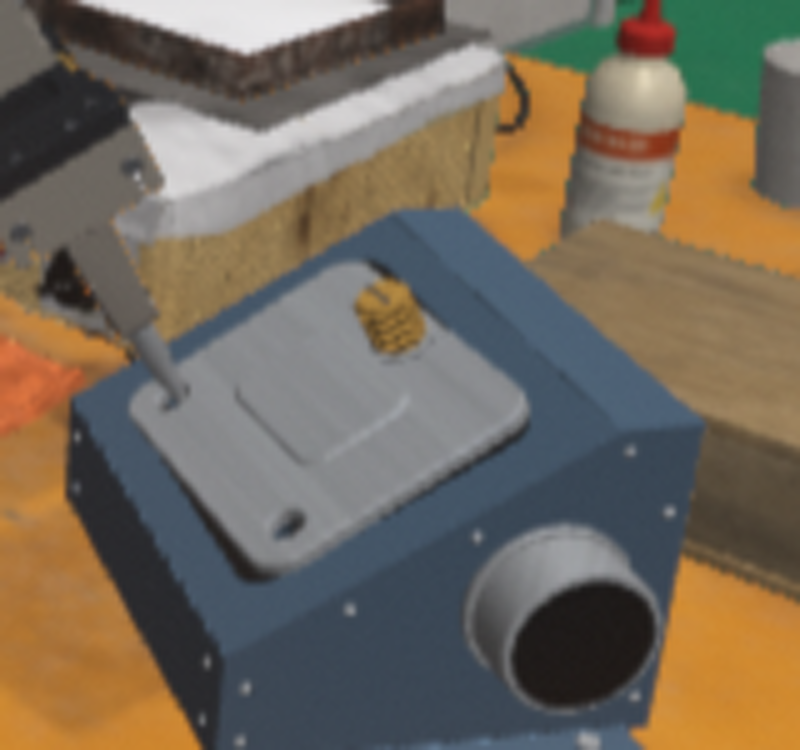

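Emit:
carry_out --targets '[0, 0.03, 0.02, 0.25, 0, 0, 0, 0, 0.06, 0.04, 0.5, 0, 0, 0, 0, 0.1, 0.06, 0.75, 0, 0, 0, 0, 0.13, 0.08, 1, 0, 0, 0, 0, 0.16, 0.1, 1.2, 0, 0, 0, 0, 0.19, 0.12, 1.4, 0, 0, 0, 0, 0.22, 0.14, 1.6, 0, 0, 0, 0, 0.25, 0.16, 1.8, 0, 0, 0, 0, 0.27, 0.18, 2, 0, 0, 0, 0, 0.27, 0.18, 2, 0, 0, 0]'

```text
time_s: 8.1
ee_pos: [0.4934, -0.1918, 0.1001]
eef_rot: [0.843, 0.471, 0.126, 0.226]
wrist_force: [-0.9, -0.6, -3.2]
grip_width: 0.0191
```

```bash
python3 - <<'E'
from h import *
c=robot.capture("wrist"); save(c,"w6",(140,110,400,270),3); pickle.dump(c,open("w6.pkl","wb"))
plan(FL+n*(.0041),TF)
o=robot.get_obs();r=R.from_quat(o["eef_rot"]);print("f tool",r.inv().apply(o["wrist_force"]))
E
```

```text
t 8.15 pos [ 0.4934 -0.1918  0.1002] f [-0.71 -0.85 -2.3 ] w 0.0191
shift cm [0.13 0.12 2.39] turn [-0.001  0.001 -0.002]
f tool [-1.09487603 -1.28833144  1.91625403]
```

View pics/w6.png

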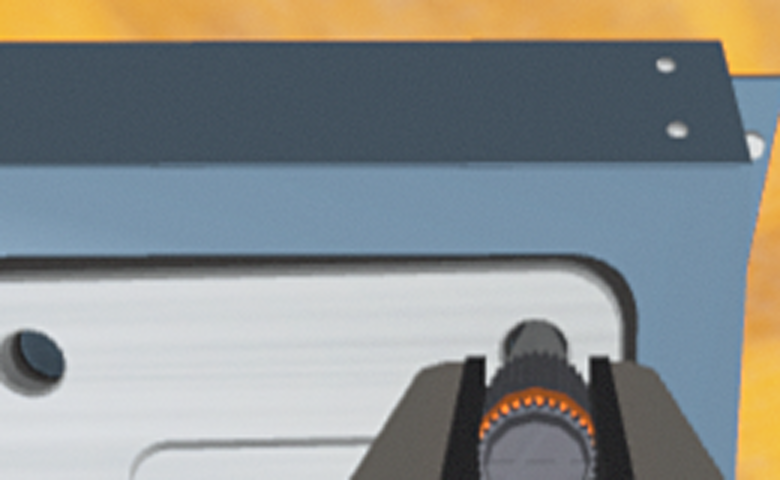

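Emit:
carry_out --targets '[0, 0.03, 0.02, 0.3, 0, 0, 0, 0, 0.06, 0.04, 0.6, 0, 0, 0, 0, 0.08, 0.06, 0.9, 0, 0, 0, 0, 0.1, 0.07, 1.2, 0, 0, 0, 0, 0.1, 0.07, 1.5, 0, 0, 0, 0, 0.1, 0.07, 1.8, 0, 0, 0, 0, 0.1, 0.07, 2.05, 0, 0, 0, 0, 0.1, 0.07, 2.25, 0, 0, 0, 0, 0.1, 0.07, 2.25, 0, 0, 0, 0, 0.1, 0.07, 2.25, 0, 0, 0]'

```text
time_s: 9.4
ee_pos: [0.504, -0.1969, 0.0816]
eef_rot: [0.843, 0.471, 0.126, 0.226]
wrist_force: [-10.6, 7.0, 7.3]
grip_width: 0.0193
```

```bash
python3 - <<'E'
from h import *
c=robot.capture("wrist"); save(c,"w7",(140,110,400,270),3); pickle.dump(c,open("w7.pkl","wb"))
s=robot.capture("scene"); save(s,"s7",(370,160,530,310),5);pickle.dump(s,open("s7.pkl","wb"))
plan(FL+n*(.0041),TF)
o=robot.get_obs();r=R.from_quat(o["eef_rot"]);print("f tool",r.inv().apply(o["wrist_force"]))
E
```

```text
t 9.5 pos [ 0.504  -0.197   0.0816] f [-10.47   6.55   6.31] w 0.0188
shift cm [0.01 0.04 0.19] turn [-0.001  0.001 -0.001]
f tool [  0.09428504  -7.55172822 -11.63688536]
```

View pics/w7.png

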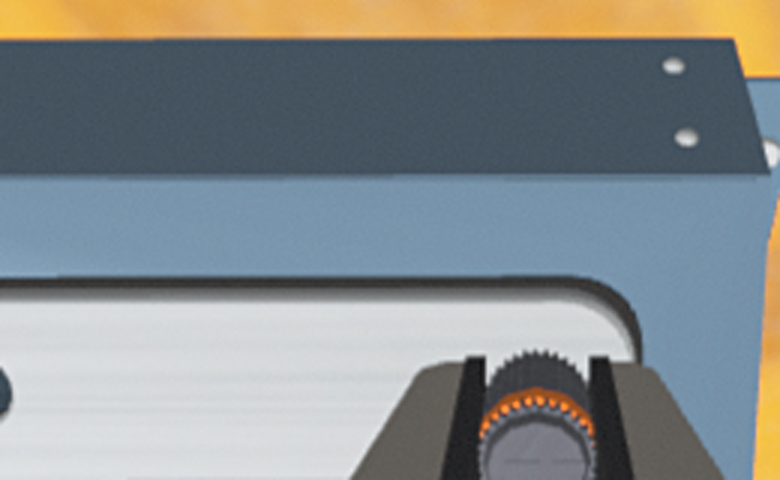

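View pics/s7.png

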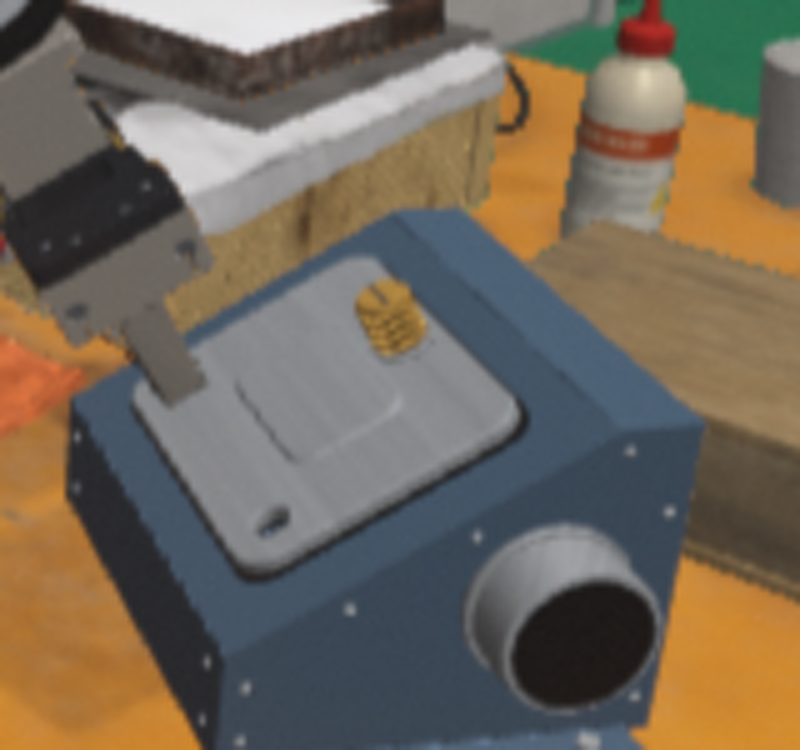

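Emit:
carry_out --targets '[0, 0, -0.03, 0.05, 0, 0, 0, 0, 0, -0.06, 0.1, 0, 0, 0, 0, 0, -0.06, 0.2, 0, 0, 0, 0, 0, -0.06, 0.3, 0, 0, 0, 0, 0, -0.06, 0.3, 0, 0, 0, 0, 0, -0.06, 0.3, 0, 0, 0, 0, 0, -0.06, 0.3, 0, 0, 0, 0, 0, -0.06, 0.3, 0, 0, 0, 0, 0, -0.06, 0.3, 0, 0, 0, 0, 0, -0.06, 0.3, 0, 0, 0]'

```text
time_s: 10.75
ee_pos: [0.5058, -0.1977, 0.0812]
eef_rot: [0.843, 0.472, 0.127, 0.227]
wrist_force: [-27.1, 15.7, 32.6]
grip_width: 0.0195
```

```bash
python3 - <<'E'
from h import *
plan(FL+n*(.0041),TF)
o=robot.get_obs();r=R.from_quat(o["eef_rot"]);print("f tool",r.inv().apply(o["wrist_force"]))
E
```

```text
t 10.75 pos [ 0.5058 -0.1977  0.0812] f [-27.07  15.7   32.65] w 0.0195
shift cm [-0.02 -0.12  0.06] turn [ 0.002  0.001 -0.   ]
f tool [ -0.78994172 -10.69336532 -43.93092948]
```

Emit:
carry_out --targets '[0, 0, 0, 0.1, 0, 0, 0, 45, 0, 0, 0, 0, 0, 0, 45, 0, 0, -0.1, 0, 0, 0, 45, 0, 0, -0.1, 0, 0, 0, 45, 0, 0, -1, 0, 0, 0, 45, 0, 0, -3, 0, 0, 0, 45, 0, 0, -6, 0, 0, 0, 45, 0, 0, -9, 0, 0, 0, 45, 0, 0, -9, 0, 0, 0, 45, 0, 0, -9, 0, 0, 0]'

```text
time_s: 12.0
ee_pos: [0.4664, -0.1741, 0.1556]
eef_rot: [0.843, 0.471, 0.126, 0.226]
wrist_force: [-0.1, 0.3, -0.6]
grip_width: 0.0412
```

```bash
python3 - <<'E'
from h import *
c=robot.capture("wrist"); save(c,"w8",(140,110,400,310),3); pickle.dump(c,open("w8.pkl","wb"))
s=robot.capture("scene"); save(s,"s8",(370,160,530,310),5);pickle.dump(s,open("s8.pkl","wb"))
plan(FL+n*(.09),TF)
E
```

```text
t 12.1 pos [ 0.4661 -0.1739  0.1548] f [-0.15 -0.41 -0.11] w 0.0414
shift cm [0.03 0.22 0.15] turn [-0.003  0.001 -0.002]
```

View pics/w8.png

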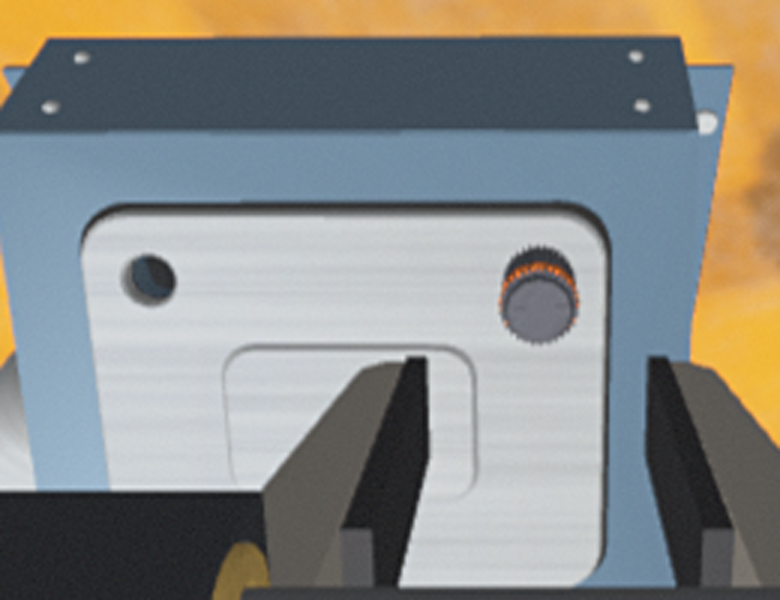

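View pics/s8.png

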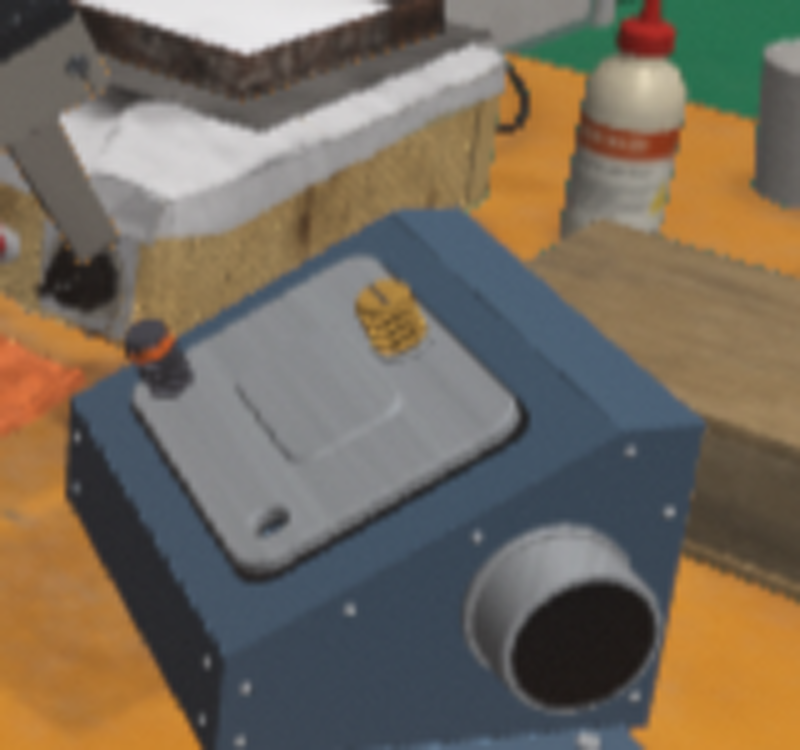

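```bash
python3 - <<'E'
from h import *
c=pickle.load(open("w8.pkl","rb"));s=pickle.load(open("s8.pkl","rb"))
FR=FL-.110*F[:,1]
for nn,p in (("FR",FR),("pintop",FL+n*.032),("FL",FL),("pinbase",FL)): print(nn,(proj(c,p)-[140,110])*3,(proj(s,p)-[370,160])*5)
# corner bolts heads, front edge
# near rack bolt pick
plan([.4363,.2217,.17],down(83.05)); plan([.5257,.2108,.17],down(83.05))
E
```

```text
FR [[148.30996529 279.63340269]] [[270.87157051 519.15151294]]
pintop [[533.61459678 312.37322529]] [[144.18931865 327.61881672]]
FL [[533.89745055 278.81823771]] [[176.72351475 383.49684306]]
pinbase [[533.89745055 278.81823771]] [[176.72351475 383.49684306]]
t 12.1 pos [ 0.4661 -0.1739  0.1548] f [-0.15 -0.41 -0.11] w 0.0414
shift cm [ 32.12 -19.44 -12.91] turn [ 0.513  0.112 -0.421]
t 12.1 pos [ 0.4661 -0.1739  0.1548] f [-0.15 -0.41 -0.11] w 0.0414
shift cm [ 35.88 -12.34  -8.84] turn [ 0.513  0.112 -0.421]
```

Emit:
carry_out --targets '[45, 1, 0.5, -3, 0, 0, 0, 45, 5, -0.5, -5, 0.05, 0.01, -0.04, 45, 10, -2, -6.5, 0.13, 0.03, -0.1, 45, 15, -3.8, -7.3, 0.21, 0.045, -0.17, 45, 20, -5.6, -8, 0.29, 0.06, -0.24, 45, 25, -7.6, -8.5, 0.37, 0.08, -0.3, 45, 30, -9.8, -8.9, 0.44, 0.096, -0.36, 45, 34, -11.5, -9, 0.49, 0.107, -0.4, 45, 35.88, -12.34, -8.84, 0.513, 0.112, -0.421, 45, 35.88, -12.34, -8.84, 0.513, 0.112, -0.421]'

```text
time_s: 13.35
ee_pos: [0.5255, 0.2112, 0.1687]
eef_rot: [0.748, 0.664, -0.002, 0.0]
wrist_force: [-0.2, 0.4, -0.9]
grip_width: 0.0414
```

```bash
python3 - <<'E'
from h import *
c=robot.capture("wrist");c=robot.capture("wrist"); save(c,"w9"); pickle.dump(c,open("w9.pkl","wb")); plan([.5257,.2108,.0635],down(83.05))
for n,p in (("far",[.5257,.2108,.084]),("near",[.4363,.2217,.084])): print(n,proj(c,p))
E
```

```text
t 13.45 pos [0.5256 0.21   0.1701] f [-0.12 -0.04  0.26] w 0.0415
shift cm [ 1.100e-01 -1.000e-02  1.066e+01] turn [ 0.     0.002 -0.   ]
far [[318.35706997 203.73891932]]
near [[318.43356823  89.98759101]]
```

View pics/w9.png

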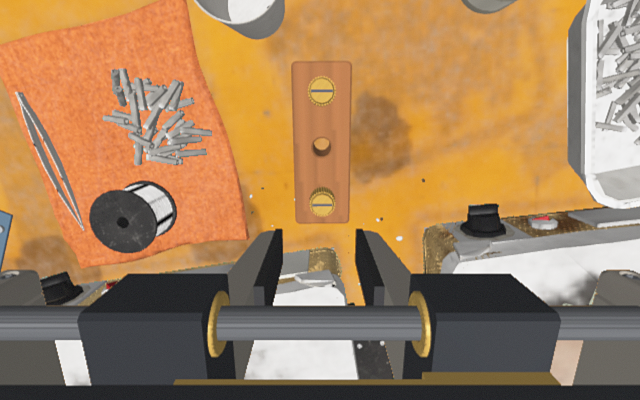

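Emit:
carry_out --targets '[45, 0.1, 0, 3, 0, 0, 0, 45, 0.15, 0, 6, 0, 0, 0, 45, 0.15, 0, 9, 0, 0, 0, 45, 0.15, 0, 10.4, 0, 0, 0, 45, 0.15, 0, 10.65, 0, 0, 0, 45, 0.15, 0, 10.65, 0, 0, 0, 0, 0.15, 0, 10.65, 0, 0, 0, 0, 0.15, 0, 10.65, 0, 0, 0, 0, 0.15, 0, 10.65, 0, 0, 0, 0, 0.15, 0, 10.65, 0, 0, 0]' --newtons 35

```text
time_s: 14.7
ee_pos: [0.5269, 0.2121, 0.0654]
eef_rot: [0.749, 0.663, 0.001, 0.001]
wrist_force: [-0.4, -0.4, 4.5]
grip_width: 0.0213
```

```bash
python3 - <<'E'
from h import *
FR=FL-.110*F[:,1]
plan(FR+n*.085,TF)
E
```

```text
t 14.7 pos [0.5269 0.2121 0.0654] f [-0.44 -0.35  4.48] w 0.0213
shift cm [-49.26  -5.45  -8.46] turn [-0.512 -0.112  0.419]
```

Emit:
carry_out --targets '[0, 0, 0, -5.5, 0, 0, 0, 0, -3, 0, -11, 0, 0, 0, 0, -8.5, -0.5, -13, -0.03, -0.01, 0.02, 0, -14, -1, -13, -0.1, -0.02, 0.08, 0, -20, -1.8, -13, -0.18, -0.04, 0.15, 0, -26, -2.6, -13, -0.26, -0.06, 0.21, 0, -32, -3.4, -13, -0.34, -0.07, 0.28, 0, -38, -4.2, -13, -0.42, -0.09, 0.34, 0, -44, -5, -12, -0.48, -0.11, 0.4, 0, -49.26, -5.45, -9.5, -0.512, -0.112, 0.419]'

```text
time_s: 15.95
ee_pos: [0.4119, -0.2725, 0.1609]
eef_rot: [0.843, 0.471, 0.126, 0.228]
wrist_force: [1.1, -0.3, -2.0]
grip_width: 0.0209
```

```bash
python3 - <<'E'
from h import *
c=robot.capture("wrist");c=robot.capture("wrist");c=robot.capture("wrist");c=robot.capture("wrist"); save(c,"w10",(220,110,480,270),3); pickle.dump(c,open("w10.pkl","wb"))
FR=FL-.110*F[:,1]
o=robot.get_obs();r=R.from_quat(o["eef_rot"]);print(o["dq"])
plan(FR+n*(.0414+.005),TF)
for nn,p in (("tip",o["ee_pos"]+r.apply([0,0,.0414])),("FR",FR),("pintop",FL+n*.032)): print(nn,(proj(c,p)-[220,110])*3)
E
```

```text
[ 0.05673951 -0.01717055 -0.01824651 -0.00088905  0.00119082  0.0072667 ]
t 16.15 pos [ 0.4115 -0.2704  0.1589] f [-0.47  0.81 -0.69] w 0.0209
shift cm [ 0.12 -0.3   4.68] turn [-0.004  0.001 -0.003]
tip [[298.46317907 335.5106138 ]]
FR [[302.1919404 267.5342794]]
pintop [[738.97122502 296.78555644]]
```

View pics/w10.png

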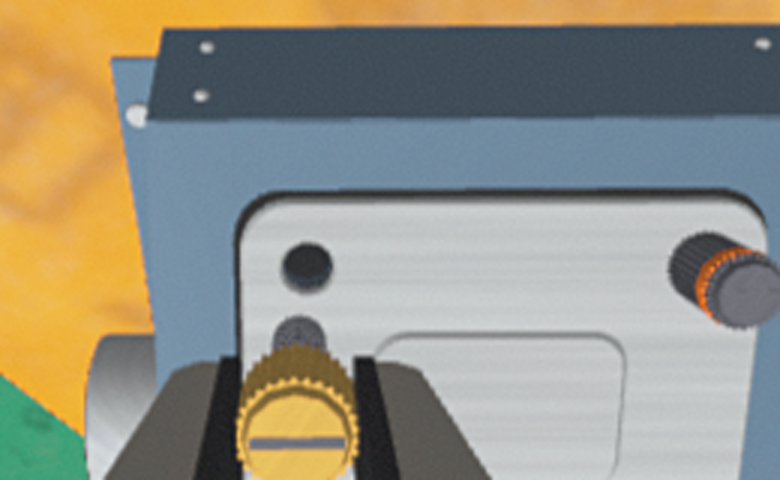

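Emit:
carry_out --targets '[0, 0.1, -0.1, 0.5, 0, 0, 0, 0, 0.2, -0.3, 1.5, 0, 0, 0, 0, 0.2, -0.35, 2.5, 0, 0, 0, 0, 0.2, -0.35, 3.5, 0, 0, 0, 0, 0.2, -0.35, 4.2, 0, 0, 0, 0, 0.2, -0.35, 4.6, 0, 0, 0, 0, 0.2, -0.35, 4.6, 0, 0, 0, 0, 0.2, -0.35, 4.6, 0, 0, 0, 0, 0.2, -0.35, 4.6, 0, 0, 0, 0, 0.2, -0.35, 4.6, 0, 0, 0]'

```text
time_s: 17.4
ee_pos: [0.4307, -0.2792, 0.1189]
eef_rot: [0.843, 0.472, 0.126, 0.226]
wrist_force: [0.4, -0.1, -0.5]
grip_width: 0.0211
```

```bash
python3 - <<'E'
from h import *
c=robot.capture("wrist"); save(c,"w11",(220,110,420,250),4); pickle.dump(c,open("w11.pkl","wb"))
s=robot.capture("scene"); save(s,"s11",(370,160,530,310),5);pickle.dump(s,open("s11.pkl","wb"))
FR=FL-.110*F[:,1]
o=robot.get_obs();r=R.from_quat(o["eef_rot"]);print(o["dq"].round(3))
plan(FR+n*(.0414),TF)
for nn,p in (("tip",o["ee_pos"]+r.apply([0,0,.0414])),("FR",FR)): print(nn,(proj(c,p)-[220,110])*4,(proj(s,p)-[370,160])*5)
E
```

```text
[ 0.     0.002 -0.     0.     0.     0.002]
t 17.5 pos [ 0.4307 -0.2792  0.1187] f [ 0.35  0.75 -0.88] w 0.0211
shift cm [-0.15 -0.12  0.66] turn [-0.001  0.001  0.   ]
tip [[389.4654216  439.40795924]] [[265.21082665 503.332937  ]]
FR [[381.70219167 421.58846577]] [[270.87157051 519.15151294]]
```

View pics/w11.png

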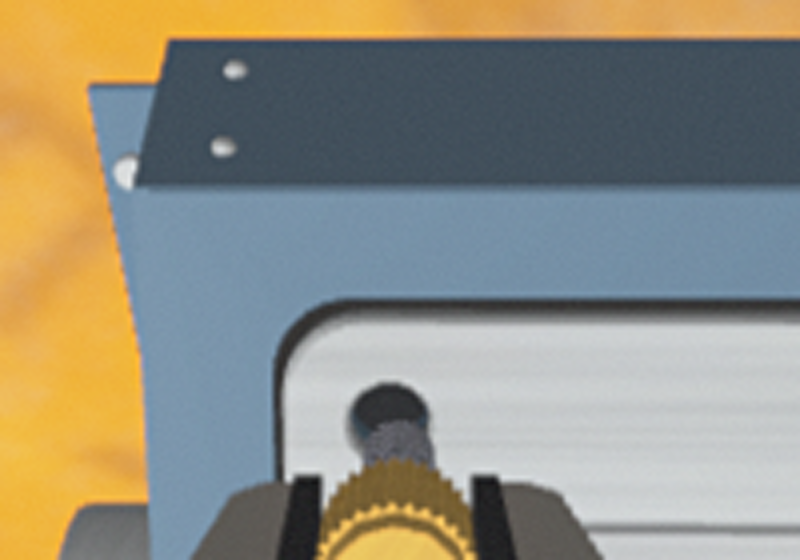

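View pics/s11.png

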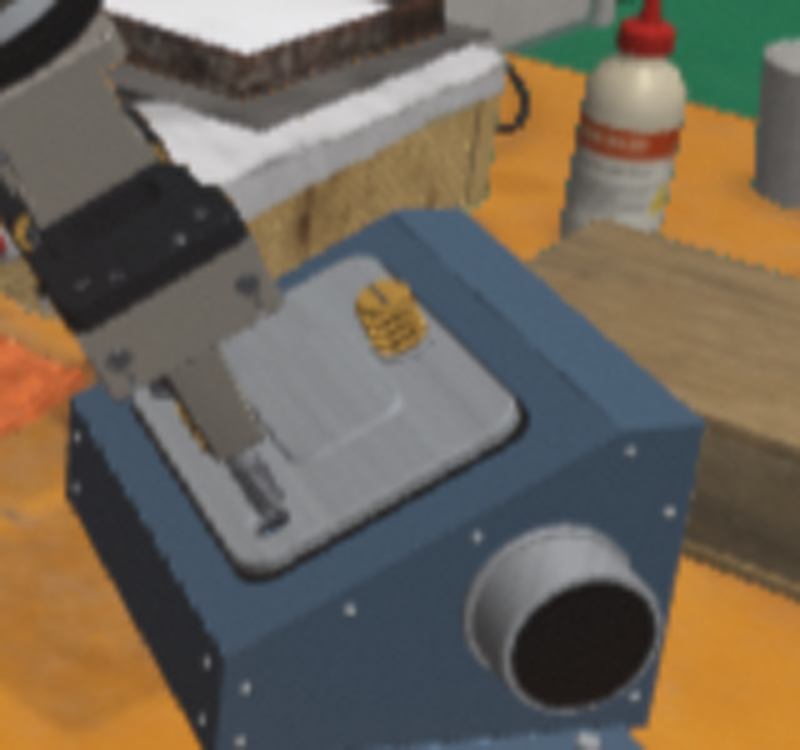

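```bash
python3 - <<'E'
from h import *
c=pickle.load(open("w11.pkl","rb")); 
im=c["frame"][:,:,::-1].astype(float); im=np.clip(255*(im/255)**.6,0,255).astype(np.uint8)
im=cv2.resize(im[195:245,290:345],None,fx=12,fy=12,interpolation=cv2.INTER_CUBIC); cv2.imwrite("pics/w11z.png",im)
o=robot.get_obs();r=R.from_quat(o["eef_rot"]);FR=FL-.110*F[:,1]
print((proj(c,[FR,o["ee_pos"]+r.apply([0,0,.0414]),o["ee_pos"]+r.apply([0,-.0048,.0414])])-[290,195])*12)
E
```

```text
[[305.106575   244.76539732]
 [328.39626479 298.22387771]
 [328.27086997 219.73305257]]
```

View pics/w11z.png

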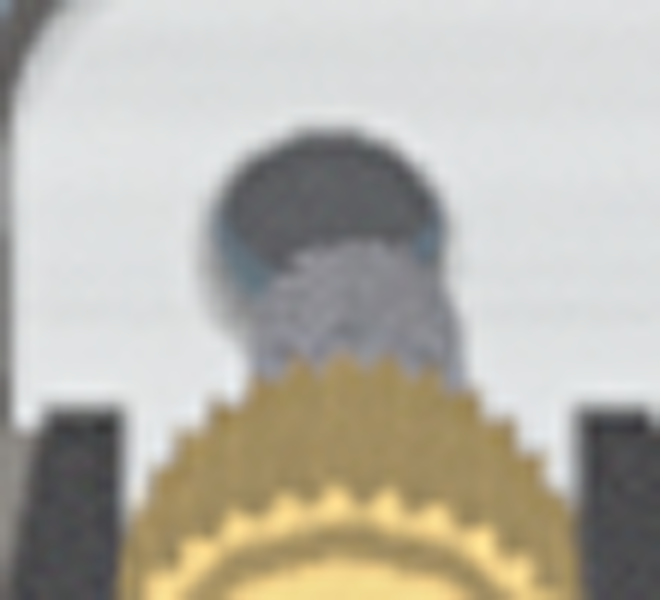

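Emit:
carry_out --targets '[0, -0.19, -0.21, 0, 0, 0, 0, 0, -0.19, -0.21, 0.2, 0, 0, 0, 0, -0.19, -0.21, 0.4, 0, 0, 0, 0, -0.19, -0.21, 0.5, 0, 0, 0, 0, -0.19, -0.21, 0.6, 0, 0, 0, 0, -0.19, -0.21, 0.7, 0, 0, 0, 0, -0.19, -0.21, 0.8, 0, 0, 0, 0, -0.19, -0.21, 0.9, 0, 0, 0, 0, -0.19, -0.21, 1, 0, 0, 0, 0, -0.19, -0.21, 1, 0, 0, 0]'

```text
time_s: 18.75
ee_pos: [0.4323, -0.2824, 0.1088]
eef_rot: [0.843, 0.472, 0.126, 0.225]
wrist_force: [-0.3, 0.6, -1.1]
grip_width: 0.0213
```

```bash
cat > look.py <<'E'
import sys
from h import *
nm=sys.argv[1]; x0,y0,x1,y1,k=map(int,sys.argv[2:7])
c=robot.capture("wrist"); im=c["frame"][:,:,::-1].astype(float); im=np.clip(255*(im/255)**.6,0,255).astype(np.uint8)
cv2.imwrite("pics/"+nm+".png",cv2.resize(im[y0:y1,x0:x1],None,fx=k,fy=k,interpolation=cv2.INTER_CUBIC)); pickle.dump(c,open(nm+".pkl","wb"))
o=robot.get_obs();r=R.from_quat(o["eef_rot"]);FR=FL-.110*F[:,1]
print("f tool",r.inv().apply(o["wrist_force"]).round(1),"m tool",r.inv().apply(o["moment"]).round(2))
print("to FR:");plan(FR,TF); print("to FL:"); plan(FL,TF)
E
python3 look.py w12 290 195 345 245 12
```

```text
f tool [-0.8  0.3  1.5] m tool [ 0.35 -0.02  0.02]
to FR:
t 18.8 pos [ 0.4323 -0.2824  0.1088] f [ 0.4  -1.24 -1.19] w 0.0208
shift cm [0.04 0.11 3.78] turn [-0.001  0.001  0.   ]
to FL:
t 18.8 pos [ 0.4323 -0.2824  0.1088] f [ 0.4  -1.24 -1.19] w 0.0208
shift cm [11.04  0.11  3.77] turn [-0.001  0.001  0.   ]
```

View pics/w12.png

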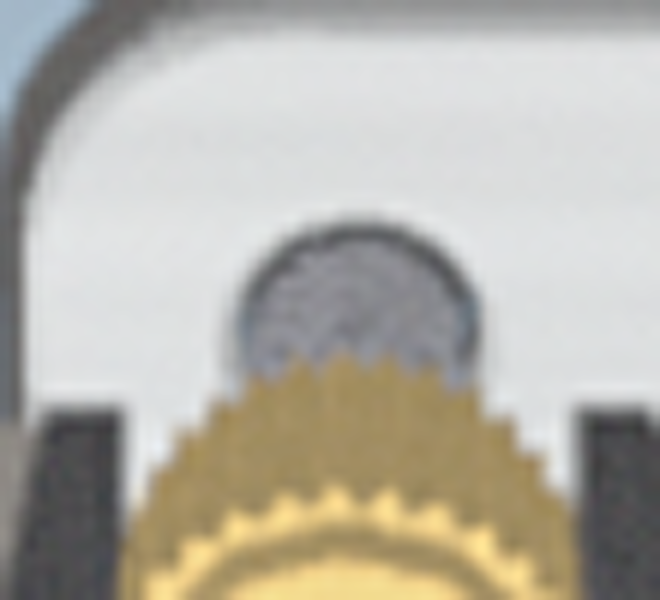

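Emit:
carry_out --targets '[0, 0, 0.02, 0.1, 0, 0, 0, 0, 0, 0.02, 0.2, 0, 0, 0, 0, 0, 0.02, 0.3, 0, 0, 0, 0, 0, 0.02, 0.4, 0, 0, 0, 0, 0, 0.02, 0.5, 0, 0, 0, 0, 0, 0.02, 0.6, 0, 0, 0, 0, 0, 0.02, 0.7, 0, 0, 0, 0, 0, 0.02, 0.8, 0, 0, 0, 0, 0, 0.02, 0.8, 0, 0, 0, 0, 0, 0.02, 0.8, 0, 0, 0]'

```text
time_s: 20.05
ee_pos: [0.4359, -0.2846, 0.1021]
eef_rot: [0.843, 0.472, 0.126, 0.226]
wrist_force: [-1.0, 0.7, -1.5]
grip_width: 0.0208
```

```bash
python3 look.py w13 270 185 345 245 10
```

```text
f tool [-0.5 -0.9  1.6] m tool [ 0.37 -0.01  0.05]
to FR:
t 20.1 pos [ 0.4359 -0.2846  0.1021] f [-0.22 -0.43 -1.78] w 0.0209
shift cm [0.04 0.08 2.99] turn [-0.001  0.001  0.   ]
to FL:
t 20.1 pos [ 0.4359 -0.2846  0.1021] f [-0.22 -0.43 -1.78] w 0.0209
shift cm [11.04  0.09  2.98] turn [-0.001  0.001  0.   ]
```

View pics/w13.png

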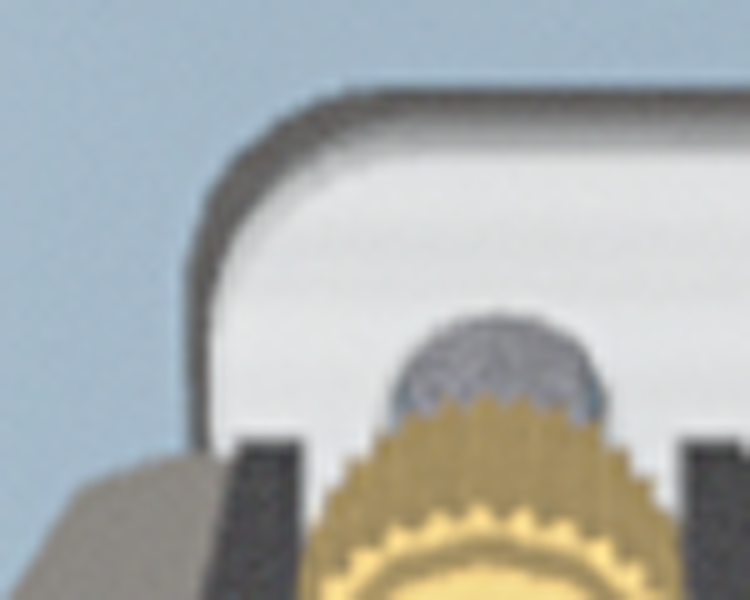

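Emit:
carry_out --targets '[0, 0, 0.03, 0.3, 0, 0, 0, 0, 0, 0.03, 0.6, 0, 0, 0, 0, 0, 0.03, 0.9, 0, 0, 0, 0, 0, 0.03, 1.2, 0, 0, 0, 0, 0, 0.03, 1.5, 0, 0, 0, 0, 0, 0.03, 1.8, 0, 0, 0, 0, 0, 0.03, 2.1, 0, 0, 0, 0, 0, 0.03, 2.35, 0, 0, 0, 0, 0, 0.03, 2.45, 0, 0, 0, 0, 0, 0.03, 2.45, 0, 0, 0]'

```text
time_s: 21.35
ee_pos: [0.4465, -0.2915, 0.0826]
eef_rot: [0.842, 0.473, 0.125, 0.226]
wrist_force: [-24.1, 12.6, 26.8]
grip_width: 0.021
```

```bash
python3 look.py w14 270 185 345 245 10
```

```text
f tool [ -2.   -9.7 -35.1] m tool [ 2.11 -0.35 -0.  ]
to FR:
t 21.4 pos [ 0.4466 -0.2915  0.0826] f [-23.15  11.91  25.57] w 0.021
shift cm [ 0.07 -0.05  0.67] turn [-0.001  0.001  0.003]
to FL:
t 21.4 pos [ 0.4466 -0.2915  0.0826] f [-23.15  11.91  25.57] w 0.021
shift cm [11.07 -0.02  0.65] turn [-0.001  0.001  0.003]
```

View pics/w14.png

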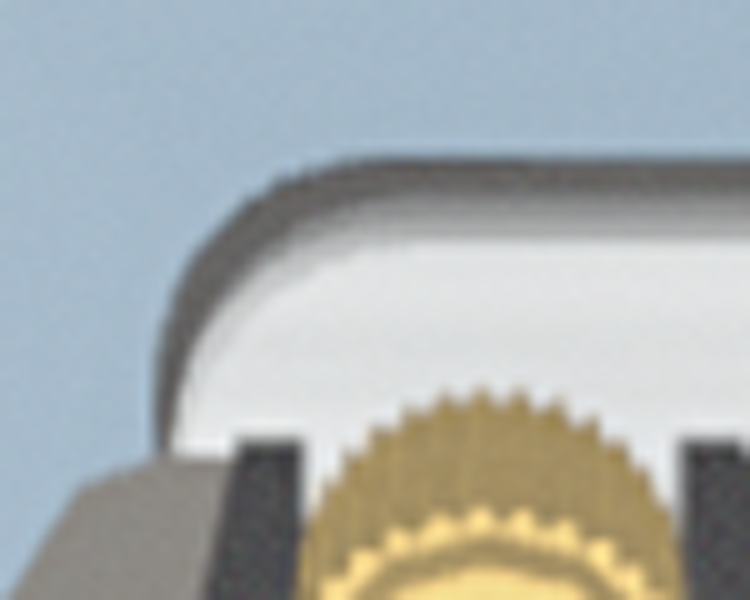

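Emit:
carry_out --targets '[0, 0, 0, -0.1, 0, 0, 0, 45, 0, 0, -0.2, 0, 0, 0, 45, 0, 0, -0.2, 0, 0, 0, 45, 0, 0, -0.3, 0, 0, 0, 45, 0, 0, -2, 0, 0, 0, 45, 0, 0, -5, 0, 0, 0, 45, 3, 0, -7, 0, 0, 0, 45, 7, 0, -7, 0, 0, 0, 45, 11, 0, -7, 0, 0, 0, 45, 11.05, 0, -7, 0, 0, 0]'

```text
time_s: 22.65
ee_pos: [0.4754, -0.1762, 0.1413]
eef_rot: [0.842, 0.474, 0.126, 0.225]
wrist_force: [-0.2, -0.3, -0.4]
grip_width: 0.041
```

```bash
python3 - <<'E'
from h import *
s=robot.capture("scene"); save(s,"s15",(370,160,530,310),5)
E
python3 look.py w15 140 120 400 320 3
```

```text
f tool [0.9 1.2 0.5] m tool [ 0.23  0.02 -0.03]
to FR:
t 22.75 pos [ 0.4745 -0.1784  0.1413] f [1.59 0.11 0.22] w 0.0413
shift cm [-11.02   0.07   7.52] turn [-0.002  0.001  0.002]
to FL:
t 22.75 pos [ 0.4745 -0.1784  0.1413] f [1.59 0.11 0.22] w 0.0413
shift cm [-0.02  0.08  7.51] turn [-0.002  0.001  0.002]
```

View pics/w15.png

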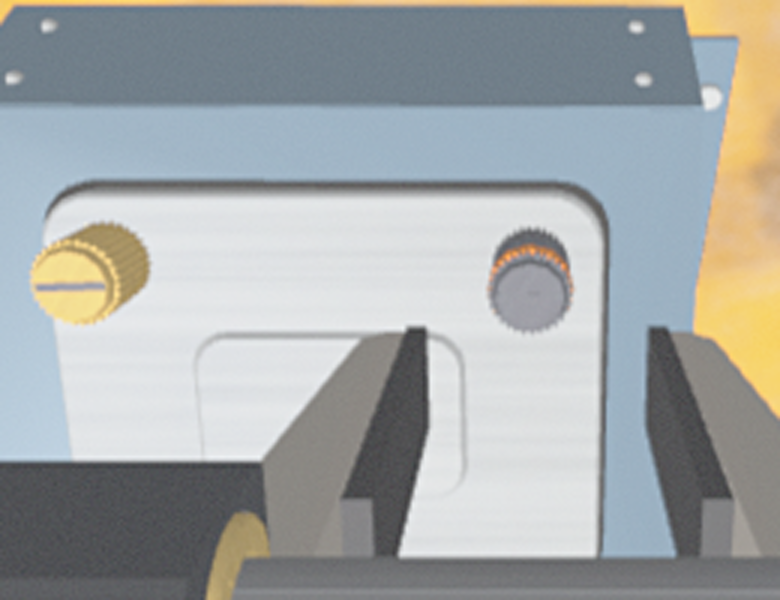

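View pics/s15.png

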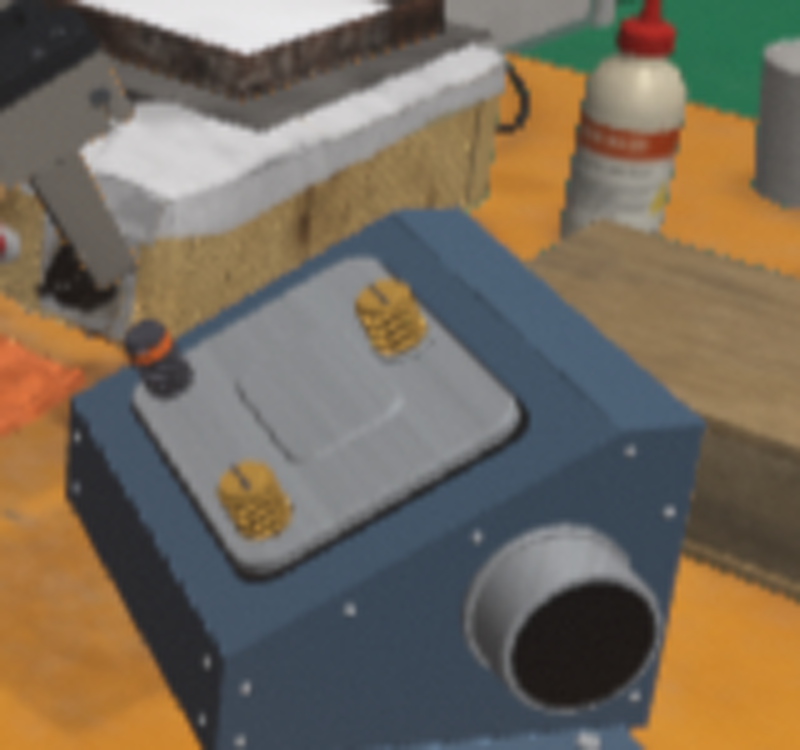

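Emit:
carry_out --targets '[45, -0.08, 0.05, 2, 0, 0, 0, 45, -0.08, 0.05, 4, 0, 0, 0, 45, -0.08, 0.05, 5.5, 0, 0, 0, 45, -0.08, 0.05, 6.5, 0, 0, 0, 45, -0.08, 0.05, 6.9, 0, 0, 0, 45, -0.08, 0.05, 6.9, 0, 0, 0, 0, -0.08, 0.05, 6.9, 0, 0, 0, 0, -0.08, 0.05, 6.9, 0, 0, 0, 0, -0.08, 0.05, 6.9, 0, 0, 0, 0, -0.08, 0.05, 6.9, 0, 0, 0]' --newtons 40

```text
time_s: 24.0
ee_pos: [0.5041, -0.1975, 0.0824]
eef_rot: [0.843, 0.472, 0.126, 0.226]
wrist_force: [-0.8, 1.4, 3.4]
grip_width: 0.0192
```

```bash
python3 look.py w16 140 120 400 320 3
```

```text
f tool [ 1.6 -0.5 -3.7] m tool [0.26 0.2  0.01]
to FR:
t 24.05 pos [ 0.5041 -0.1975  0.0824] f [-1.1   2.58  2.9 ] w 0.0193
shift cm [-10.94  -0.04   0.66] turn [-0.001  0.001  0.   ]
to FL:
t 24.05 pos [ 0.5041 -0.1975  0.0824] f [-1.1   2.58  2.9 ] w 0.0193
shift cm [ 0.06 -0.03  0.65] turn [-0.001  0.001  0.   ]
```

View pics/w16.png

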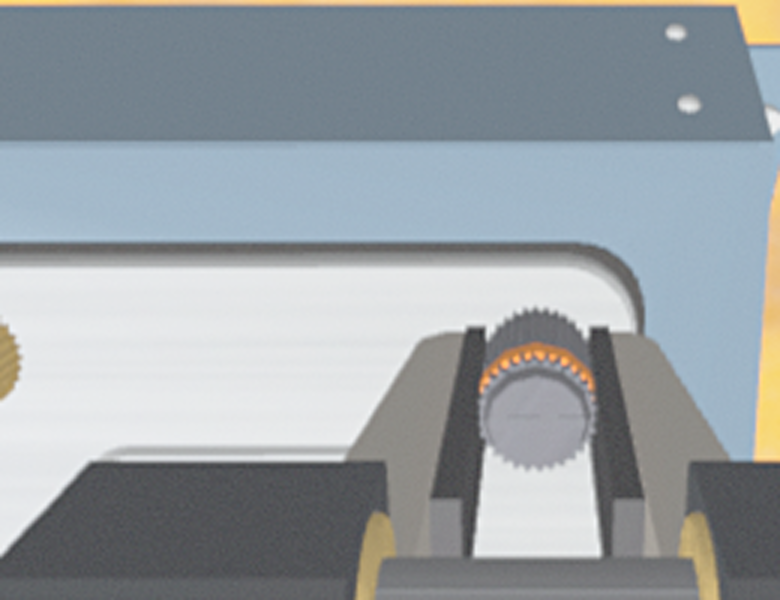

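```bash
python3 - <<'E'
from h import *
plan([.4808,.217,.16],down(83.05))
E
```

```text
t 24.05 pos [ 0.5041 -0.1975  0.0824] f [-1.1   2.58  2.9 ] w 0.0193
shift cm [ 34.12 -16.59 -18.56] turn [ 0.515  0.113 -0.418]
```

Emit:
carry_out --targets '[0, 0, 0, -2, 0, 0, 0, 0, 0, 0, -6, 0, 0, 0, 0, 3, -0.5, -10, 0, 0, 0, 0, 8, -2.5, -13, 0.05, 0.01, -0.04, 0, 13, -5, -15, 0.14, 0.03, -0.11, 0, 18, -7.5, -16.5, 0.23, 0.05, -0.19, 0, 23, -10.3, -18, 0.32, 0.07, -0.26, 0, 28, -13.2, -18.8, 0.41, 0.09, -0.33, 0, 32, -15.5, -18.8, 0.48, 0.106, -0.39, 0, 34.12, -16.59, -18.56, 0.515, 0.113, -0.418]'

```text
time_s: 25.3
ee_pos: [0.4802, 0.2188, 0.1583]
eef_rot: [0.748, 0.664, -0.001, -0.002]
wrist_force: [0.3, -0.7, -0.9]
grip_width: 0.0192
```

Emit:
carry_out --targets '[0, 0, 0, 0, 0, 0, 0, 0, 0, 0, 0, 0, 0, 0, 0, 0, 0, 0, 0, 0, 0, 0, 0, 0, 0, 0, 0, 0, 0, 0, 0, 0.3, 0, 0, 0, 0, 0, 0, 0.6, 0, 0, 0, 0, 0, 0, 0.9, 0, 0, 0, 0, 0, 0, 1, 0, 0, 0, 0, 0, 0, 1, 0, 0, 0, 0, 0, 0, 1, 0, 0, 0]'

```text
time_s: 26.55
ee_pos: [0.4807, 0.217, 0.1498]
eef_rot: [0.749, 0.663, -0.0, -0.0]
wrist_force: [-0.8, -0.2, -2.2]
grip_width: 0.0193
```

```bash
python3 look.py w17 240 120 400 270 5; python3 - <<'E'
from h import *
plan([.4808,.217,.0655],down(83.05))
c=pickle.load(open("w17.pkl","rb"));o=robot.get_obs();r=R.from_quat(o["eef_rot"])
print((proj(c,[[.4808,.217,.06],o["ee_pos"]+r.apply([0,0,.0595])])-[240,120])*5)
s=robot.capture("scene"); save(s,"s17",(190,120,370,280),4)
E
```

```text
f tool [ 0.  -0.6  1.5] m tool [-0.09 -0.02 -0.  ]
to FR:
t 26.6 pos [0.4807 0.217  0.1498] f [-0.58  0.09 -1.47] w 0.0194
shift cm [-50.94   3.09   7.29] turn [-0.516 -0.112  0.418]
to FL:
t 26.6 pos [0.4807 0.217  0.1498] f [-0.58  0.09 -1.47] w 0.0194
shift cm [-40.94   7.65   7.3 ] turn [-0.516 -0.112  0.418]
t 26.6 pos [0.4807 0.217  0.1498] f [-0.58  0.09 -1.47] w 0.0194
shift cm [-0.    0.01  8.43] turn [-0.001 -0.001 -0.   ]
[[387.88287399 411.82630539]
 [387.446679   464.06185425]]
```

View pics/w17.png

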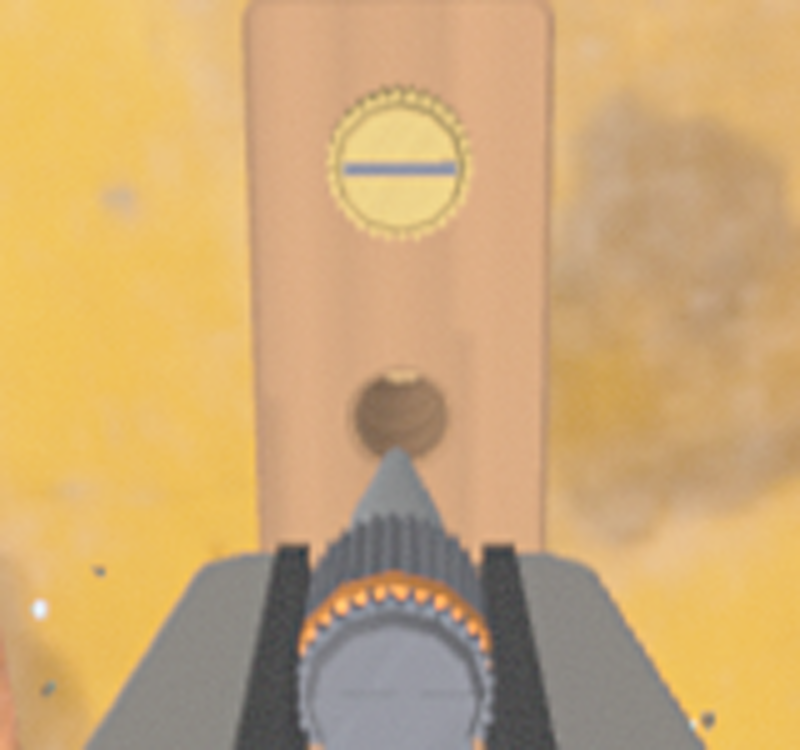

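View pics/s17.png

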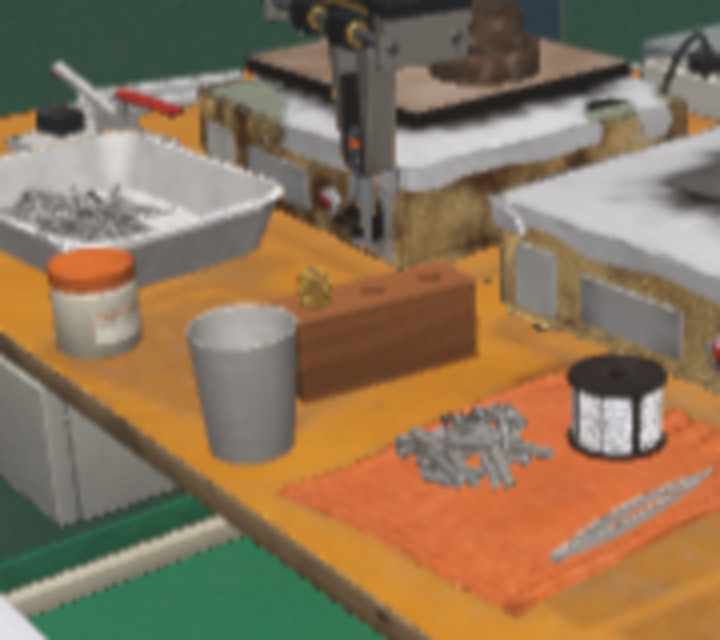

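Emit:
carry_out --targets '[0, 0.03, 0, 1.5, 0, 0, 0, 0, 0.03, 0, 3, 0, 0, 0, 0, 0.03, 0, 4.5, 0, 0, 0, 0, 0.03, 0, 6, 0, 0, 0, 0, 0.03, 0, 7.5, 0, 0, 0, 0, 0.03, 0, 8.3, 0, 0, 0, 0, 0.03, 0, 8.4, 0, 0, 0, 0, 0.03, 0, 8.4, 0, 0, 0, 45, 0.03, 0, 8.4, 0, 0, 0, 45, 0.03, 0, 8.4, 0, 0, 0]'

```text
time_s: 27.9
ee_pos: [0.4797, 0.2172, 0.0652]
eef_rot: [0.749, 0.663, -0.001, -0.001]
wrist_force: [-0.6, -0.7, -0.2]
grip_width: 0.037
```

```bash
python3 - <<'E'
from h import *
plan([.4363,.2217,.16],down(83.05))
E
```

```text
t 27.9 pos [0.4797 0.2172 0.0652] f [-0.59 -0.68 -0.17] w 0.037
shift cm [-0.08 -4.39 -9.46] turn [-0.003  0.    -0.   ]
```

Emit:
carry_out --targets '[45, 0, 0, 0, 0, 0, 0, 45, 0, 0, -2, 0, 0, 0, 45, 0, 0, -5, 0, 0, 0, 45, 0, -1, -8, 0, 0, 0, 45, 0, -3, -9.5, 0, 0, 0, 45, -0.05, -4.39, -9.5, 0, 0, 0, 45, -0.05, -4.39, -9.5, 0, 0, 0, 45, -0.05, -4.39, -9.5, 0, 0, 0, 45, -0.05, -4.39, -9.5, 0, 0, 0, 45, -0.05, -4.39, -9.5, 0, 0, 0]'

```text
time_s: 29.15
ee_pos: [0.4372, 0.2219, 0.1604]
eef_rot: [0.749, 0.663, -0.0, -0.001]
wrist_force: [-0.7, -0.5, 0.1]
grip_width: 0.0415
```

```bash
python3 look.py w18 220 100 420 280 4|tail -0; python3 - <<'E'
from h import *
plan([.4363,.2217,.0645],down(83.05))
c=pickle.load(open("w18.pkl","rb"));o=robot.get_obs();r=R.from_quat(o["eef_rot"])
print((proj(c,[[.4363,.2217,.084],[.4808,.217,.092]])-[220,100])*4)
s=robot.capture("scene"); save(s,"s18",(190,120,370,280),4)
E
```

```text
t 29.2 pos [0.4372 0.222  0.1605] f [ 0.46  0.15 -0.82] w 0.0411
shift cm [-0.04 -0.07  9.6 ] turn [-0.001 -0.    -0.001]
[[388.42187588 422.8447047 ]
 [392.17376784 643.81003213]]Exception ignored on flushing sys.stdout:
BrokenPipeError: [Errno 32] Broken pipe
```

View pics/w18.png

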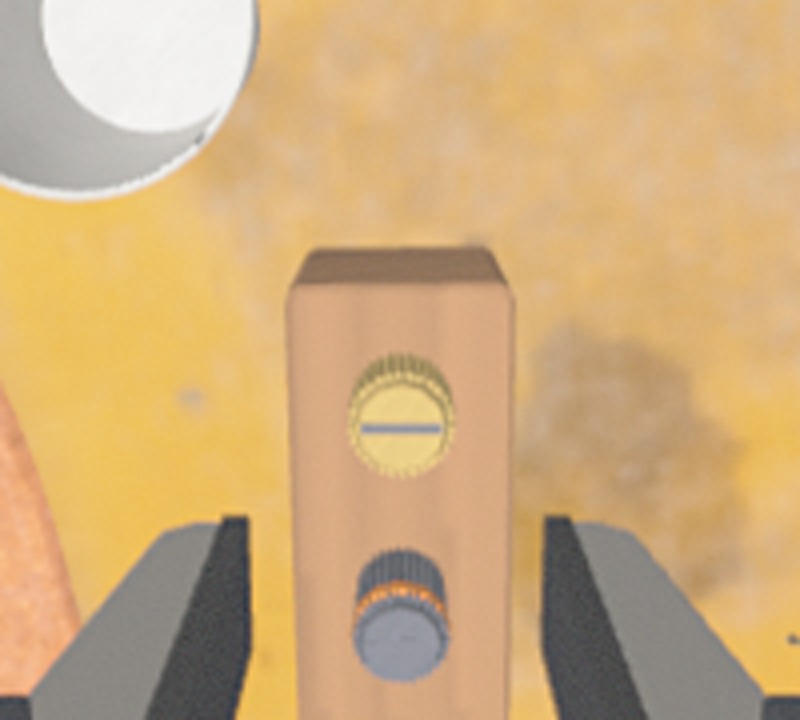

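View pics/s18.png

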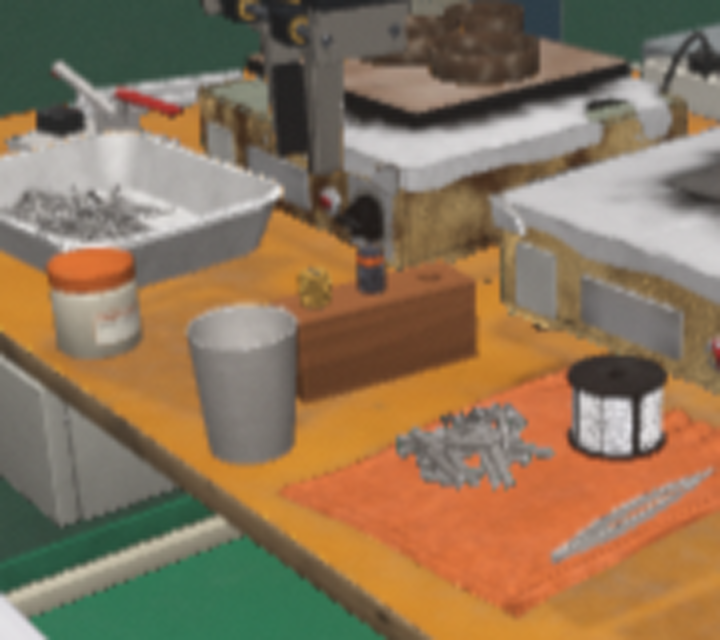

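Emit:
carry_out --targets '[45, 0, 0.05, 2.5, 0, 0, 0, 45, 0, 0.05, 5, 0, 0, 0, 45, 0, 0.05, 7.5, 0, 0, 0, 45, 0, 0.05, 9.2, 0, 0, 0, 45, 0, 0.05, 9.6, 0, 0, 0, 45, 0, 0.05, 9.6, 0, 0, 0, 0, 0, 0.05, 9.6, 0, 0, 0, 0, 0, 0.05, 9.6, 0, 0, 0, 0, 0, 0.05, 9.6, 0, 0, 0, 0, 0, 0.05, 9.6, 0, 0, 0]' --newtons 35

```text
time_s: 30.5
ee_pos: [0.438, 0.2223, 0.0655]
eef_rot: [0.749, 0.663, 0.0, -0.0]
wrist_force: [0.6, 0.6, 5.1]
grip_width: 0.0208
```

```bash
python3 - <<'E'
from h import *
plan(FL+n*.085,TF)
E
```

```text
t 30.5 pos [0.438  0.2223 0.0655] f [0.57 0.62 5.06] w 0.0208
shift cm [-39.17   8.08  -8.51] turn [-0.515 -0.113  0.418]
```

Emit:
carry_out --targets '[0, 0, 0, -5.5, 0, 0, 0, 0, -2, 0.5, -11, 0, 0, 0, 0, -7, 1.5, -13, -0.03, -0.01, 0.02, 0, -12, 2.5, -13, -0.1, -0.02, 0.08, 0, -17, 3.5, -13, -0.18, -0.04, 0.15, 0, -22, 4.5, -13, -0.26, -0.06, 0.21, 0, -27, 5.6, -12.5, -0.34, -0.07, 0.28, 0, -32, 6.8, -12, -0.42, -0.09, 0.34, 0, -36.5, 7.6, -11, -0.48, -0.11, 0.4, 0, -39.17, 7.9, -8.9, -0.515, -0.113, 0.418]'

```text
time_s: 31.75
ee_pos: [0.4681, -0.1782, 0.1536]
eef_rot: [0.843, 0.471, 0.126, 0.227]
wrist_force: [0.1, -0.2, -1.1]
grip_width: 0.0209
```

Emit:
carry_out --targets '[0, 0, 0, 0, 0, 0, 0, 0, 0, 0, 0.5, 0, 0, 0, 0, 0, 0, 1.5, 0, 0, 0, 0, 0, 0, 2.5, 0, 0, 0, 0, 0, 0, 3, 0, 0, 0, 0, 0, 0, 3.3, 0, 0, 0, 0, 0, 0, 3.3, 0, 0, 0, 0, 0, 0, 3.3, 0, 0, 0, 0, 0, 0, 3.3, 0, 0, 0, 0, 0, 0, 3.3, 0, 0, 0]'

```text
time_s: 33.0
ee_pos: [0.4824, -0.1851, 0.1251]
eef_rot: [0.843, 0.472, 0.126, 0.226]
wrist_force: [-0.2, -0.6, -0.9]
grip_width: 0.0207
```

```bash
python3 look.py w19 285 185 350 245 11; python3 - <<'E'
from h import *
c=pickle.load(open("w19.pkl","rb"));o=robot.get_obs();r=R.from_quat(o["eef_rot"])
print((proj(c,[FL,o["ee_pos"]+r.apply([0,0,.0415]),o["ee_pos"]+r.apply([0,-.0048,.0415])])-[285,185])*11)
save(c,"w19f")
E
```

```text
f tool [-0.1  0.2  0.9] m tool [0.33 0.01 0.  ]
to FR:
t 33.05 pos [ 0.4824 -0.1851  0.1251] f [ 0.42 -0.39 -0.66] w 0.0212
shift cm [-10.87  -0.     5.61] turn [-0.001  0.001  0.   ]
to FL:
t 33.05 pos [ 0.4824 -0.1851  0.1251] f [ 0.42 -0.39 -0.66] w 0.0212
shift cm [0.13 0.   5.59] turn [-0.001  0.001  0.   ]
[[375.23146248 316.52009405]
 [355.38948966 383.96134269]
 [355.27537328 312.03799887]]
```

View pics/w19.png

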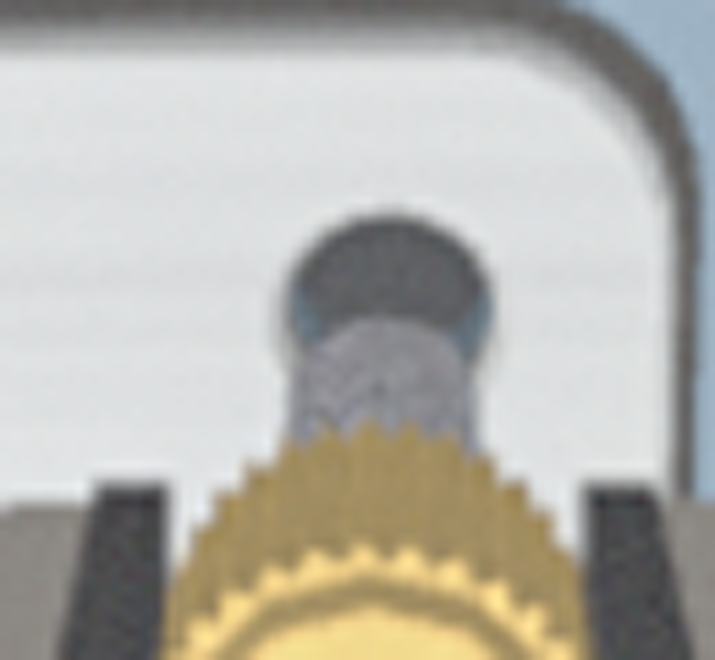

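View pics/w19f.png

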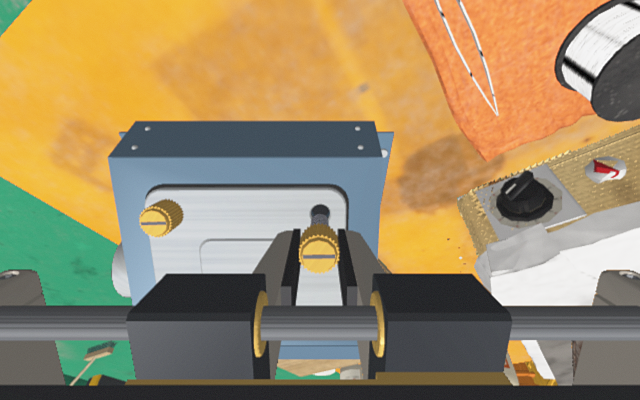

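Emit:
carry_out --targets '[0, 0.02, -0.03, 0.3, 0, 0, 0, 0, 0.02, -0.03, 0.6, 0, 0, 0, 0, 0.02, -0.03, 0.9, 0, 0, 0, 0, 0.02, -0.03, 1.1, 0, 0, 0, 0, 0.02, -0.03, 1.3, 0, 0, 0, 0, 0.02, -0.03, 1.45, 0, 0, 0, 0, 0.02, -0.03, 1.6, 0, 0, 0, 0, 0.02, -0.03, 1.7, 0, 0, 0, 0, 0.02, -0.03, 1.75, 0, 0, 0, 0, 0.02, -0.03, 1.75, 0, 0, 0]'

```text
time_s: 34.3
ee_pos: [0.4897, -0.1893, 0.1096]
eef_rot: [0.843, 0.472, 0.126, 0.226]
wrist_force: [-0.6, -0.2, -0.5]
grip_width: 0.0209
```

```bash
python3 look.py w20 285 185 350 245 11
```

```text
f tool [-0.5 -1.   1.5] m tool [ 0.28  0.04 -0.03]
to FR:
t 34.35 pos [ 0.4897 -0.1893  0.1096] f [-0.41 -0.32 -1.79] w 0.0207
shift cm [-10.89   0.04   3.85] turn [-0.001  0.001  0.   ]
to FL:
t 34.35 pos [ 0.4897 -0.1893  0.1096] f [-0.41 -0.32 -1.79] w 0.0207
shift cm [0.11 0.04 3.84] turn [-0.001  0.001  0.   ]
```

View pics/w20.png

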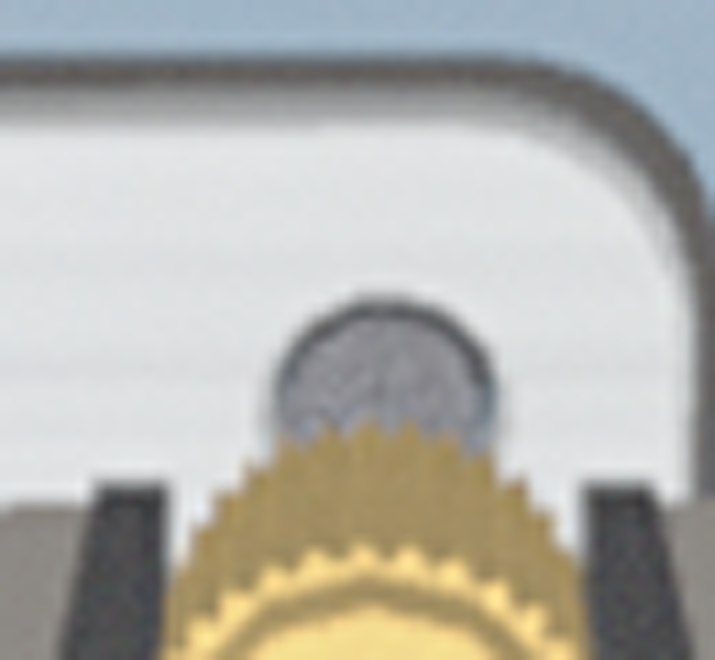

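Emit:
carry_out --targets '[0, 0.03, 0.01, 0.1, 0, 0, 0, 0, 0.03, 0.01, 0.2, 0, 0, 0, 0, 0.03, 0.01, 0.3, 0, 0, 0, 0, 0.03, 0.01, 0.4, 0, 0, 0, 0, 0.03, 0.02, 0.5, 0, 0, 0, 0, 0.03, 0.02, 0.6, 0, 0, 0, 0, 0.03, 0.02, 0.7, 0, 0, 0, 0, 0.03, 0.02, 0.8, 0, 0, 0, 0, 0.03, 0.02, 0.9, 0, 0, 0, 0, 0.03, 0.02, 0.9, 0, 0, 0]'

```text
time_s: 35.6
ee_pos: [0.4938, -0.1914, 0.1018]
eef_rot: [0.843, 0.472, 0.126, 0.225]
wrist_force: [-0.5, 1.1, -0.9]
grip_width: 0.021
```

```bash
python3 look.py w21 285 185 350 245 11
```

```text
f tool [ 0.3 -0.3  0.2] m tool [ 0.34  0.03 -0.04]
to FR:
t 35.65 pos [ 0.4938 -0.1915  0.1019] f [-0.03  0.33 -0.36] w 0.021
shift cm [-10.92   0.02   2.94] turn [-0.001  0.001  0.   ]
to FL:
t 35.65 pos [ 0.4938 -0.1915  0.1019] f [-0.03  0.33 -0.36] w 0.021
shift cm [0.08 0.03 2.93] turn [-0.001  0.001  0.   ]
```

View pics/w21.png

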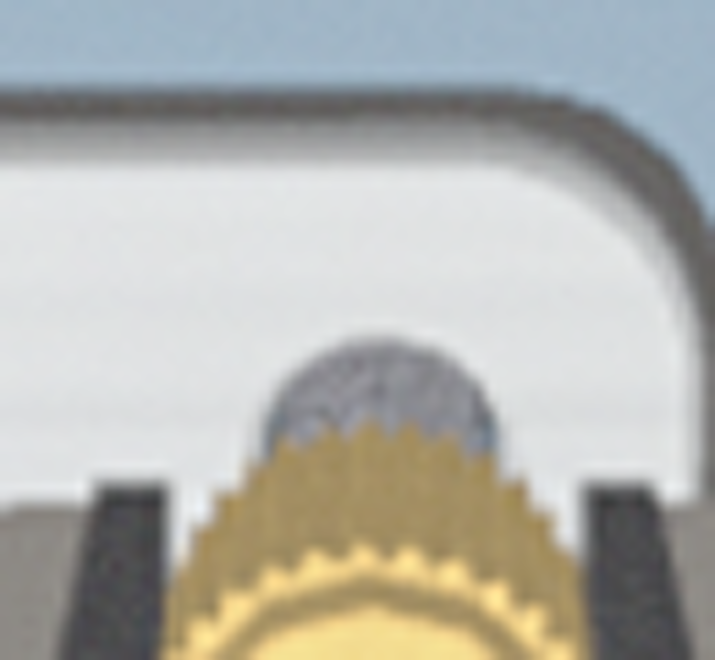

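Free of force, 12 mm in. Pushing home: about 23 mm left.

Emit:
carry_out --targets '[0, 0.02, 0.03, 0.3, 0, 0, 0, 0, 0.02, 0.03, 0.6, 0, 0, 0, 0, 0.02, 0.03, 0.9, 0, 0, 0, 0, 0.02, 0.03, 1.2, 0, 0, 0, 0, 0.02, 0.03, 1.5, 0, 0, 0, 0, 0.02, 0.03, 1.8, 0, 0, 0, 0, 0.02, 0.03, 2.05, 0, 0, 0, 0, 0.02, 0.03, 2.25, 0, 0, 0, 0, 0.02, 0.03, 2.4, 0, 0, 0, 0, 0.02, 0.03, 2.4, 0, 0, 0]'

```text
time_s: 36.9
ee_pos: [0.5049, -0.197, 0.0831]
eef_rot: [0.843, 0.473, 0.126, 0.225]
wrist_force: [-20.1, 15.2, 27.5]
grip_width: 0.0209
```

```bash
python3 look.py w22 285 185 350 245 11
```

```text
f tool [  1.6  -7.5 -35.8] m tool [1.75 0.39 0.01]
to FR:
t 36.95 pos [ 0.5049 -0.1969  0.0831] f [-19.98  14.1   27.26] w 0.021
shift cm [-11.04  -0.11   0.69] turn [-0.001 -0.     0.001]
to FL:
t 36.95 pos [ 0.5049 -0.1969  0.0831] f [-19.98  14.1   27.26] w 0.021
shift cm [-0.04 -0.1   0.69] turn [-0.001 -0.     0.001]
```

Emit:
carry_out --targets '[0, 0, 0, -0.1, 0, 0, 0, 45, 0, 0, -0.2, 0, 0, 0, 45, 0, 0, -0.2, 0, 0, 0, 45, 0, 0, -0.3, 0, 0, 0, 45, 0, 0, -2, 0, 0, 0, 45, 0, 0, -5, 0, 0, 0, 45, 0, 0, -9, 0, 0, 0, 45, 0, 0, -12, 0, 0, 0, 45, 0, 0, -12, 0, 0, 0, 45, 0, 0, -12, 0, 0, 0]'

```text
time_s: 38.2
ee_pos: [0.4531, -0.1663, 0.184]
eef_rot: [0.843, 0.472, 0.125, 0.225]
wrist_force: [-0.9, -0.7, -0.0]
grip_width: 0.0413
```

```bash
python3 look.py w23 140 120 400 320 3; python3 - <<'E'
from h import *
s=robot.capture("scene"); save(s,"s23",(190,160,530,310),2.3)
save(s,"s23z",(370,160,530,310),5); t=robot.capture("top"); save(t,"t23",(180,120,505,265),2.4)
E
```

```text
f tool [-0.1 -0.   0.8] m tool [ 0.25 -0.02 -0.01]
to FR:
t 38.25 pos [ 0.4529 -0.1661  0.1835] f [ 0.29 -0.26 -0.67] w 0.0415
shift cm [-10.94   0.16  12.41] turn [-0.004  0.001  0.   ]
to FL:
t 38.25 pos [ 0.4529 -0.1661  0.1835] f [ 0.29 -0.26 -0.67] w 0.0415
shift cm [ 0.06  0.16 12.4 ] turn [-0.004  0.001  0.   ]
```

View pics/w23.png

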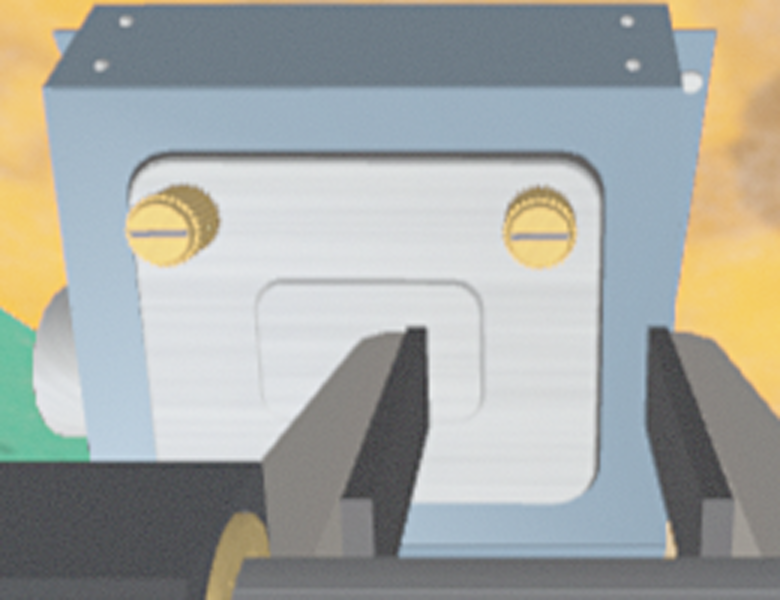

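View pics/s23.png

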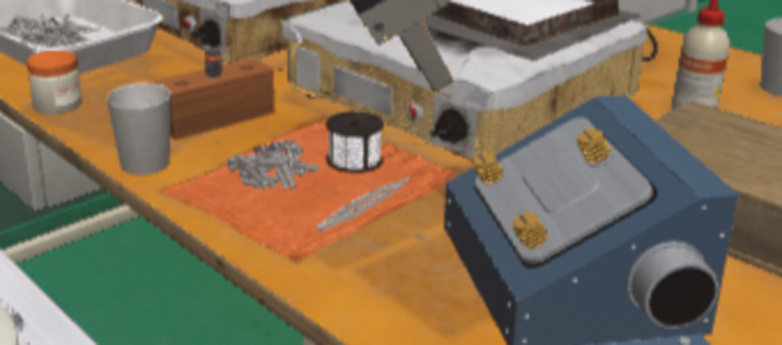

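View pics/s23z.png

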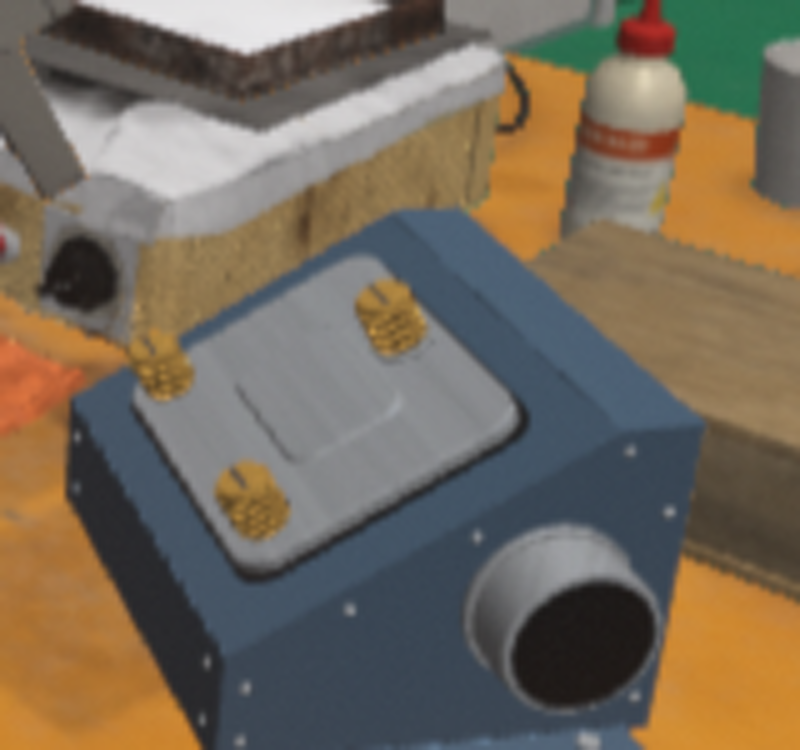

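View pics/t23.png

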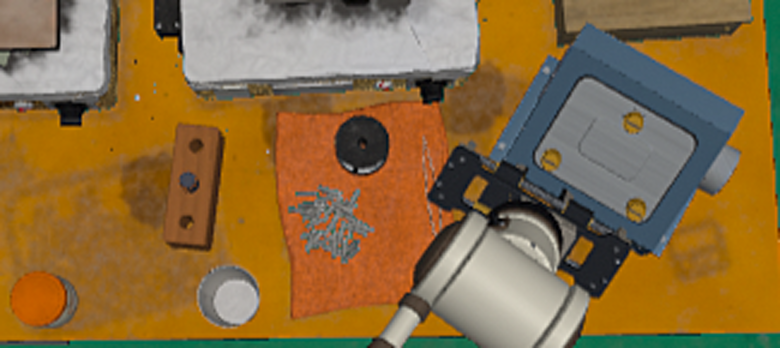

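```bash
python3 - <<'E'
from h import *
w=pickle.load(open("w23.pkl","rb")); s=robot.capture("scene"); t=robot.capture("top"); FR=FL-.110*F[:,1]
save(t,"t24",(375,120,505,240),6)
for nm,a,b,P in (("L",(140+540/3,120+236/3),(370+152/5,160+348/5),FL),("R",(140+158.5/3,120+233/3),(370+240/5,160+477/5),FR)):
    p,e=tri([(w,*a),(s,*b)]); print(nm,(F.T@(p-P)*1000).round(1),e)
    for c,n_,o,k in ((w,"w",(140,120),3),(s,"s",(370,160),5)): print(n_,((proj(c,P+n*.024)-o)*k).round())
E
```

```text
L [-0.8  1.5 20.7] [array([-0.1, -0.7]), array([ 0.2, -0.2])]
w [[535. 239.]]
s [[152. 342.]]
R [-2.  -0.2 24. ] [array([-0. , -0.1]), array([ 0., -0.])]
w [[160. 239.]]
s [[245. 474.]]
```

View pics/t24.png

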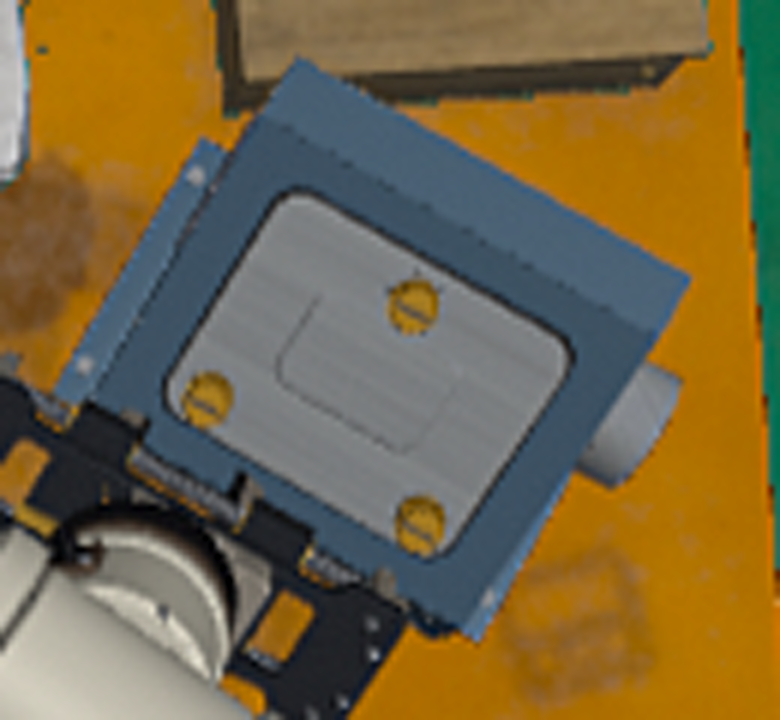

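Emit:
carry_out --targets '[45, -3, 0, 0, 0, 0, 0, 45, -6, 0, 0, 0, 0, 0, 45, -9, 0, 0, 0, 0, 0, 45, -10.9, 0, 1, 0, 0, 0, 45, -10.9, 0, 3, 0, 0, 0, 45, -10.9, 0, 4, 0, 0, 0, 45, -10.9, 0, 4, 0, 0, 0, 45, -10.9, 0, 4, 0, 0, 0, 45, -10.9, 0, 4, 0, 0, 0, 45, -10.9, 0, 4, 0, 0, 0]'

```text
time_s: 39.7
ee_pos: [0.4136, -0.2698, 0.1512]
eef_rot: [0.843, 0.472, 0.126, 0.226]
wrist_force: [0.7, 0.8, 0.3]
grip_width: 0.0412
```

```bash
python3 look.py w25 260 140 400 260 5; python3 - <<'E'
from h import *
c=pickle.load(open("w25.pkl","rb"));FR=FL-.110*F[:,1]
print((proj(c,[FR,FR+n*.024])-[260,140])*5)
E
```

```text
f tool [-0.  -0.8 -0.4] m tool [0.25 0.06 0.02]
to FR:
t 39.75 pos [ 0.4135 -0.2698  0.1511] f [-0.76  0.44 -0.09] w 0.0412
shift cm [-0.04 -0.05  8.57] turn [-0.001  0.001  0.001]
to FL:
t 39.75 pos [ 0.4135 -0.2698  0.1511] f [-0.76  0.44 -0.09] w 0.0412
shift cm [10.96 -0.04  8.56] turn [-0.001  0.001  0.001]
[[284.76612886 312.32333583]
 [283.95105279 353.9233863 ]]
```

View pics/w25.png

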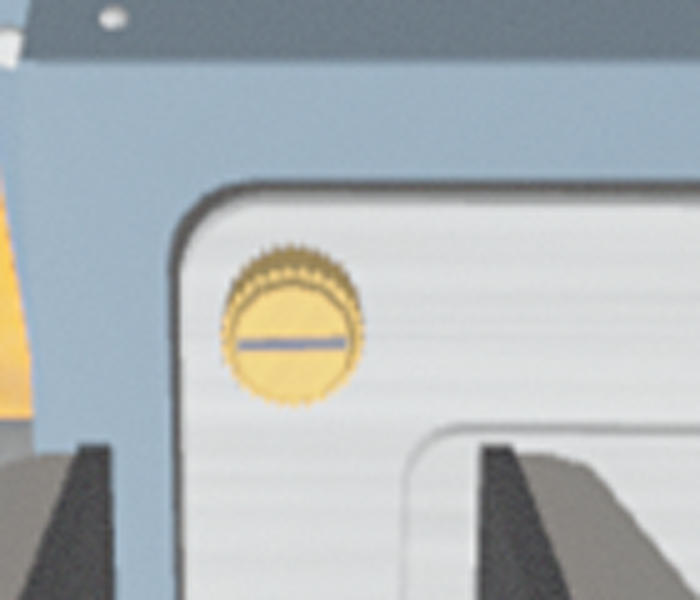

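```bash
python3 - <<'E'
from h import *
FR=FL-.110*F[:,1]
# brass mask of bolt: extents, compared with a modelled upright head's base front edge & top centre
for f,P,box in (("w25",FR,(300,185,335,225)),("w23",FL,(300,175,340,215)),("w15",FR,(145,185,195,235))):
    c=pickle.load(open(f+".pkl","rb")); hsv=cv2.cvtColor(c["frame"],cv2.COLOR_RGB2HSV)
    m=cv2.inRange(hsv,(15,90,60),(35,255,255)); x0,y0,x1,y1=box; mm=np.zeros_like(m); mm[y0:y1,x0:x1]=m[y0:y1,x0:x1]
    ys,xs=np.nonzero(mm); a=np.linspace(0,2*np.pi,100); 
    ex=lambda h:proj(c,P+n*h+.011*(np.outer(np.cos(a),F[:,0])+np.outer(np.sin(a),F[:,1])))
    q=np.r_[ex(0),ex(.024)]
    print(f,"obs",xs.min(),xs.max()+1,ys.min(),ys.max()+1,"model",q[:,0].min().round(1),q[:,0].max().round(1),q[:,1].min().round(1),q[:,1].max().round(1))
E
```

```text
w25 obs 304 333 190 221 model 302.4 331.2 189.6 224.4
w23 obs 308 332 183 210 model 305.7 330.7 182.0 211.7
w15 obs 150 190 195 228 model 149.8 192.6 194.2 230.8
```

```bash
python3 - <<'E'
from h import *
print(robot.sign_off())
E
```

```text
the job is handed in; nothing more can be done
None
```

I handed the job in at about 40 s, with every step carried out in the required order. The system gives no verdict, so this rests on my own checks.

- **What I did:** I pushed the drift pin home through the left hole, which swung the cover square. I then fitted one bolt in the right hole, put the pin back in the block's middle hole, and fitted the second bolt in the left hole.
- **Seating:** Both bolts met firm resistance of about 35 N with the gripper at nearly the same height above the cover. The pin did the same at about 44 N.
- **Last pictures:** The cover was square, both bolt heads were on it, and the reel, cup and jar looked unmoved. The pin stood upright in the block, and the gripper was clear of everything.
- **Checks that disagreed:**
    - Working from two camera views, the bolt heads' tops came out at about 21 mm (left) and 24 mm (right) above my estimate of the cover surface. They should both be 24 mm; I put the gap down to camera error of 2–3 mm.
    - A close view suggested the right bolt might lean about 3°. Its outline matched the one taken just after it was seated, so I did not press it again.

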